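Unpack the travel stack beside the slow cooker

ROBOT

A 6-joint arm with a two-finger parallel gripper is mounted at the origin on the work surface. World frame = base frame: x ahead of the robot, y to its left, z up, the work surface at z = 0. Lengths are in m, angles in rad, forces in N, time in s.
With the tool pointing down it reaches from about 0.3 to 0.75 m from the base axis. Payload 8.5 kg.
Tool frame: the origin (TCP) lies at the centre of the arm's flange, where the gripper is bolted on; the fingertips stand 173 mm ahead of it and the grasp point (between the pads) lies 155 mm ahead of it (bot.tcp_to_tips is the z of the fingertips in the tool frame, in m); z points along the fingers, y is the direction in which the jaws open and shut (so a half turn about z gives the same grasp; the last joint's range is limited). The gripper opens to 85 mm and grips with 20 to 120 N. Pads are 22 mm wide; open, the fingers measure 114 mm over their backs; the gripper's body (76 mm by 85 mm) begins 54 mm behind the grasp point. The pads swing forward as they close: fully open they stand 13 mm farther back than shut.
Start: joints at [-1.434, 0.381, 1.297, -0, 1.464, -0.215], TCP at [0.19, -0.516, 0.405] pointing down, gripper open.
Joint ranges: [-3.11, 3.11], [-0.89, 2.33], [0.22, 2.48], [-1.42, 4.56], [0.17, 2.85], [-2.88, 2.88]. Speed limits (rad/s): [2.39, 2.39, 3.14, 3.14, 3.14, 3.14].

INTERFACE

Orientations are given as a rotation vector (axis times angle).
In Python, from station import bot, imaging, workorder gives the robot as it stands. The module is installed in compiled form; this text tells all that it offers.
- The arm moves only by the tool drive_tool, never from a script. Its argument "plan" is a list of rows, each a list of 3 entries, a list of its own where there are three numbers: the turn, a rotation vector about the tool's x, y, z in degrees, then the shift along the tool's x, y, z in m, then the opening in per cent of the stroke, from 0 (shut) to 100 (fully open). A call has exactly 8 rows; each row shifts and turns the commanded pose from where the row before left it, along the tool's axes as they then stand; what a row does not reach is not made up. A row lasts 1/10 s, in which the tool goes at most 50 mm and 8.59 degrees, less where a joint would pass 70% of its speed; a pose out of reach is approached as far as the arm can. A call with a gripper value outside its range is refused whole. The fingers move at their own pace and stop on an object; "grip_force" is the grip in N (left out, the last holds). Time passes only in rows, so rows that do not move let the fingers close, or fill a call up. It gives the time, the measured TCP pose, the force and the opening at its end, in the units of the state.
- bot.read_state(): the state, without advancing time (a new reading comes with each control period).
- imaging.get_image(name): name is "scene" or "top"; returns the picture (384x512x3 uint8, red, green, blue); there is no depth.
- imaging.camera_model(name): a dict with "vfov" (degrees; the focal length in pixels is half the picture's height over the tangent of half this angle, whatever the lens; pixels are square), "cx", "cy" (the principal point, pixels), "rvec" (rotation vector, rad) and "tvec" (3), from world to camera coordinates, as OpenCV has them. Camera axes: x right, y down, z forward; pixel columns grow to the right and rows downward; lengths in m; the calibration is good to about 2 mm. A picture is of the moment at which its call begins. camera_model takes no time and is no camera call.
- workorder.close_job(): hands the job in, once; it reports no verdict.
The state is a dict: "t": time; "joints": joint angles; "qd": joint speeds; "tau": joint torques, N m; "tcp_pos": TCP position; "orientation": TCP orientation; "force": force on the tool from outside, world axes, zero at the start; "ft_torque": the same for the moment, N m; "width": opening from 0.0 (shut) to 1.0 (fully open).
Only numpy, scipy, OpenCV 4.12 (cv2) and the standard library are available. Lean on these libraries where they do the work, as an engineer would, in place of code of your own. Each camera call takes 0.05 s, during which the arm holds its last target.

TASK

Unpack the stack of kitchen things that rode in the trailer cupboard, one piece at a time from the top down, each put upright in its own place before the next is taken: the tall glass jar into the empty compartment of the wooden caddy, the steel sifter in the middle of the steel saucer, the ceramic dish in the middle of the round gray trivet, and last the flip-top bin centred lengthwise on the black ribbed mat. Set the jar and the dish down gently, do not drop them, and leave the shorter jar in the caddy and the pepper mill as they stand.

Things in the scene. Friction and masses are not known exactly. Their poses are not given: they have to be found in the camera images.
- bin: Closed flip-top storage bin, white plastic with a pale flat lid, bottom of the stack. 150 mm long (its x), 66 mm wide (its y), 60 mm high; the lid is latched and stays shut. A tab and hinge knuckles (4 mm) stick out at its two short ends. Origin: centre of its underside, z up. 0.36 kg. Grip it across its width.
- dish: Round white ceramic dish standing on the bin's lid. Diameter 114 mm at the rim, 98 mm at the bottom of the side; 38 mm high including a foot 64 mm wide, 4 mm high; wall 8 mm thick; inner floor 10 mm above the underside. Origin: centre of its underside, z up. 0.34 kg. Once empty it can be lifted by pinching the wall at the rim (wall's middle 53 mm from the axis).
- sifter: Stainless cup sifter, open on top, standing loosely on the dish's inner floor. 67 mm outer diameter, 75 mm high, wall 2 mm, mesh floor 6 mm above its underside. A D-shaped wire handle sticks out along its +x to 61 mm from the axis, 36 to 68 mm above its underside. Origin: centre of its underside, z up. 0.13 kg. Grip it near the top, across its diameter along its y.
- jar: Tall straight glass jar with cinnamon sticks and a dark steel twist cap screwed tight, standing loosely on the sifter's mesh floor, top of the stack. 52 mm diameter over the cap (glass 50 mm), 105 mm high, the cap being the top 18 mm. Origin: centre of its underside, z up. 0.22 kg. It stands 36 mm out of the sifter.
- caddy: Fixed wooden jar caddy with two square open compartments side by side along its x. Outside 150 (x) by 78 (y) by 42 mm high; walls, floor and divider 6 mm; compartments 66 by 66 mm, floor 6 mm above the origin. The empty one, the jar's place, is centred 36 mm from the origin on the +x side; the -x one holds the short jar. Origin: centre of its underside, z up.
- saucer: Fixed round stainless saucer, 120 mm in diameter, flat floor 3 mm above its underside, low rim 8 mm high and 4 mm thick (flat inside: 112 mm). The sifter's place. Origin: centre of its underside.
- trivet: Fixed round gray silicone trivet, 150 mm in diameter, 8 mm thick, flat. The dish's place. Origin: centre of its underside.
- mat: Fixed black ribbed rubber non-slip mat, 170 mm (x) by 86 mm (y) by 4 mm thick. The bin's place: bin's long side along the mat's long side, either way round. Origin: centre of its underside.
- nutmeg_jar: Bystander: shorter jar of the same make with nutmegs, 52 mm in diameter, 80 mm high, standing in the caddy's other compartment. To be left alone. Origin: centre of its underside.
- pepper_mill: Bystander: turned dark wood pepper mill, 48 mm in diameter at its foot, 102 mm high, standing on the counter. To be left alone. Origin: centre of its underside.
Mind the look-alikes: they are no part of the job. What is meant by the bin is not blue or turquoise, and is the smaller of those in its own colour.

How it is judged:
On the way, in this order (a step that is already met when the one before it is completed fails the run):
1. the jar stands in the caddy's empty compartment, the rest of the stack still standing (x of jar in the frame of caddy between 0.025 and 0.047 m and y of jar in the frame of caddy between -0.011 and 0.011 m and z of jar in the frame of caddy between 0.002 and 0.01 m and linear speed of jar below 0.02 m/s and angle between jar's own z axis and vertical below 0.1 rad and horizontal distance between sifter and dish below 0.03 m and z of sifter in the frame of dish between 0 and 0.02 m and horizontal distance between dish and bin below 0.05 m and z of dish in the frame of bin between 0.052 and 0.068 m), for 0.2 s.
2. the sifter stands on the saucer, the dish still on the bin (horizontal distance between sifter and saucer below 0.014 m and z of sifter in the frame of saucer between -0.001 and 0.007 m and linear speed of sifter below 0.02 m/s and angle between sifter's own z axis and vertical below 0.1 rad and horizontal distance between dish and bin below 0.05 m and z of dish in the frame of bin between 0.052 and 0.068 m), for 0.2 s.
3. the dish stands on the trivet (horizontal distance between dish and trivet below 0.015 m and z of dish in the frame of trivet between 0.004 and 0.012 m and linear speed of dish below 0.02 m/s and angle between dish's own z axis and vertical below 0.1 rad), for 0.2 s.
4. the bin stands on the mat (horizontal distance between bin and mat below 0.012 m and angle between the x axis of bin and the x axis of mat, either way round below 0.15 rad and z of bin in the frame of mat between 0 and 0.008 m and linear speed of bin below 0.02 m/s and angle between bin's own z axis and vertical below 0.1 rad), for 0.2 s.
At the end, for the whole second after the job is handed in: All released, still and upright (0.1 rad): jar on the empty compartment's floor, within 11 mm of its middle each way; sifter on the saucer within 14 mm of its middle; dish on the trivet within 15 mm of its middle; bin on the mat within 12 mm of its middle and 0.15 rad of its length (all of step 3 and all of step 4 and x of jar in the frame of caddy between 0.025 and 0.047 m and y of jar in the frame of caddy between -0.011 and 0.011 m and z of jar in the frame of caddy between 0.002 and 0.01 m and linear speed of each of jar, sifter below 0.02 m/s and angle between each of jar, sifter's own z axis and vertical below 0.1 rad and horizontal distance between sifter and saucer below 0.014 m and z of sifter in the frame of saucer between -0.001 and 0.007 m); the robot touches nothing.
It fails at once if the short jar in the caddy is moved more than 20 mm or tipped (distance of nutmeg_jar from where it was at the start of the episode above 0.02 m or angle between nutmeg_jar's own z axis and vertical above 0.4 rad).
It fails at once if the pepper mill is moved more than 20 mm or tipped (distance of pepper_mill from where it was at the start of the episode above 0.02 m or angle between pepper_mill's own z axis and vertical above 0.4 rad).
It fails at once if a piece of the stack is tipped over (more than 0.7 rad) (angle between any of jar, sifter, dish, bin's own z axis and vertical above 0.7 rad).
It fails at once if the dish is dropped onto the trivet (comes down at over 0.4 m/s just above it) or pressed on it with over 40 N (contact force between dish and trivet above 40 N or (horizontal distance between dish and trivet below 0.03 m and z of dish in the frame of trivet below 0.034 m and linear speed of dish above 0.4 m/s)).
It fails at once if the jar is dropped into the caddy (comes down at over 0.4 m/s just above its floor) or pressed on it with over 40 N (contact force between jar and caddy above 40 N or (horizontal distance between jar and caddy below 0.07 m and z of jar in the frame of caddy below 0.034 m and linear speed of jar above 0.4 m/s)).
It also fails if it takes over 131 s, if anything falls off the work surface, if the arm or the gripper's body presses on something with over 40 N, if the wrist force passes 120 N, or if a joint passes its speed limit or range.

## Working session

There is one attempt and no reset: what is moved stays moved. The work goes in short steps, Python scripts to look and compute and a tool call to move; the robot and the scene stay as the last step left them, time stands still between calls to the robot, and variables do not carry over. Pictures are saved under pics/ and viewed, and the job is handed in when it is done.

Besides the shell and the picture viewer there is one more tool, called after "Emit:" as name([rows], argument=value, ...), one row to a line, values as JSON. drive_tool: Moves the arm, as the interface text tells. Its arguments: {"type":"object","properties":{"plan":{"type":"array"},"grip_force":{"type":"number"}},"required":["plan"]}

```bash
mkdir -p pics
python3 - <<'E'
from station import bot, imaging, workorder
import cv2
for n in("scene","top"):
    im=imaging.get_image(n); cv2.imwrite(f"pics/{n}0.png",im[:,:,::-1]); print(n,imaging.camera_model(n))
print(bot.read_state(), bot.tcp_to_tips)
E
```

```text
scene {'vfov': 57.63343078601355, 'cx': 253.86448264622473, 'cy': 196.61793292226895, 'rvec': array([ 0.79538151,  2.74858879, -0.85687499]), 'tvec': array([ 0.46978956, -0.11633011,  1.1822361 ])}
top {'vfov': 44.11677647823061, 'cx': 261.788885356405, 'cy': 191.15875009708932, 'rvec': array([ 2.17212322, -2.1177249 ,  0.157972  ]), 'tvec': array([-0.11197142,  0.49983695,  1.58955536])}
{'t': 0.1, 'joints': array([-1.43427719e+00,  3.81155349e-01,  1.29816088e+00, -1.30787663e-05,
        1.46359331e+00, -2.15319603e-01]), 'qd': array([-1.52463065e-03, -1.85276396e-03, -3.34531020e-03, -2.19114040e-03,
        8.05953256e-06, -1.17736471e-03]), 'tau': array([ 3.22001026e-03, -4.49223876e+01, -2.31655508e+01, -1.84771020e-04,
        3.64260071e-03,  1.85157216e-05]), 'tcp_pos': array([ 0.18952535, -0.51627761,  0.40416714]), 'orientation': array([-3.09180904e+00, -5.49592584e-01, -6.10458564e-05]), 'force': array([ 0.23370929,  0.30446939, -0.76967884]), 'ft_torque': array([ 0.02353617,  0.03187499, -0.03915468]), 'width': 0.9983420936805232} 0.1734
```

View pics/scene0.png

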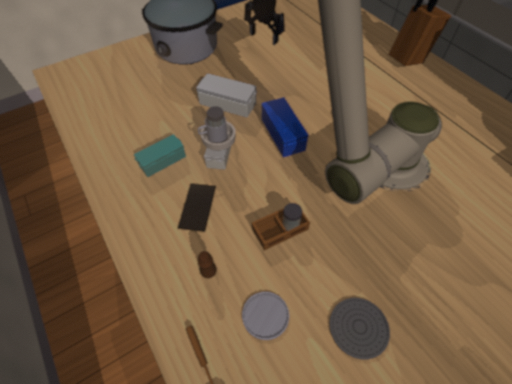

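View pics/top0.png

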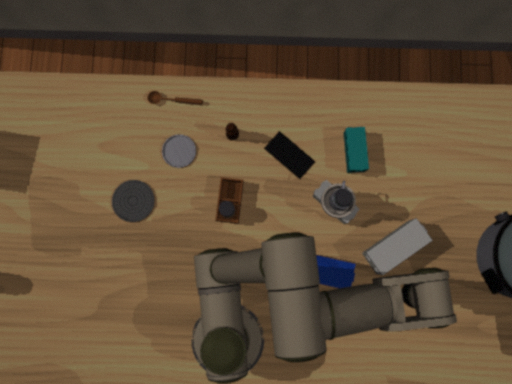

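The scene shows the stack near (216,140). The caddy is at (280,225), saucer at (265,314), trivet at (358,327), mat at (197,207) and mill at (206,263). In the top view the stack is at (340,200), caddy (229,200), saucer (180,151), trivet (134,201) and mat (289,155). Next I'll zoom in on these and build helpers.

```bash
cat > h.py <<'E'
import numpy as np, cv2
from station import bot, imaging
def cam(n):
    m=imaging.camera_model(n); f=192/np.tan(np.radians(m['vfov']/2))
    K=np.array([[f,0,m['cx']],[0,f,m['cy']],[0,0,1]]); R,_=cv2.Rodrigues(m['rvec']); return K,R,np.array(m['tvec'])
def ray(n,u,v):
    K,R,t=cam(n); d=R.T@np.linalg.solve(K,[u,v,1.]); return -R.T@t,d/np.linalg.norm(d)
def onz(n,u,v,z):
    o,d=ray(n,u,v); return o+d*(z-o[2])/d[2]
def proj(n,p):
    K,R,t=cam(n); q=K@(R@np.asarray(p,float)+t); return q[:2]/q[2]
def crop(n,x0,y0,x1,y1,s,name,im=None):
    if im is None: im=imaging.get_image(n)
    c=cv2.resize(im[y0:y1,x0:x1],None,fx=s,fy=s,interpolation=cv2.INTER_CUBIC)
    cv2.imwrite(name,c[:,:,::-1])
E
python3 - <<'E'
from h import *
a=cv2.imread('pics/top0.png')[:,:,::-1]; b=cv2.imread('pics/scene0.png')[:,:,::-1]
crop('top',290,110,390,260,4,'pics/t1.png',a)
crop('scene',130,70,310,240,4,'pics/s1.png',b)
crop('top',100,100,280,240,4,'pics/t2.png',a)
for n in('top','scene'):
    print(n,ray(n,256,192))
for nm,u,v,z in(('stack',342,198,.2),('caddy',229,200,.042),('saucer',180,151,.008),('trivet',134,201,.008),('mat',289,155,.004),('mill',232,131,.1)): print(nm,onz('top',u,v,z))
for nm,u,v,z in(('caddy',280,225,.042),('saucer',265,314,.008),('trivet',358.5,327,.008),('mat',197,207,.004)): print(nm,onz('scene',u,v,z))
E
```

```text
top (array([ 0.264333  , -0.10221795,  1.64582513]), array([ 0.14436757,  0.01398568, -0.98942529]))
scene (array([0.79664598, 0.40323203, 0.91360617]), array([-0.30466225, -0.48969466, -0.81693332]))
stack [ 0.46338099 -0.34699283  0.2       ]
caddy [0.46842437 0.01179563 0.042     ]
saucer [0.64298059 0.1936474  0.008     ]
trivet [0.46082194 0.34470624 0.008     ]
mat [ 0.63931864 -0.19231828  0.004     ]
mill [0.69493929 0.00585801 0.1       ]
caddy [0.47544076 0.01560689 0.042     ]
saucer [0.64346774 0.19540315 0.008     ]
trivet [0.46352951 0.34683464 0.008     ]
mat [ 0.64231915 -0.19226288  0.004     ]
```

View pics/t1.png

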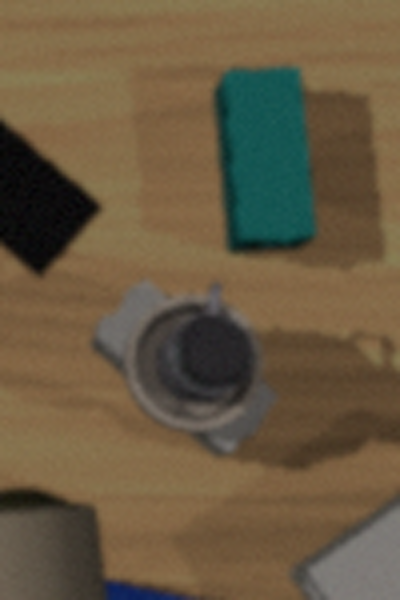

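View pics/s1.png

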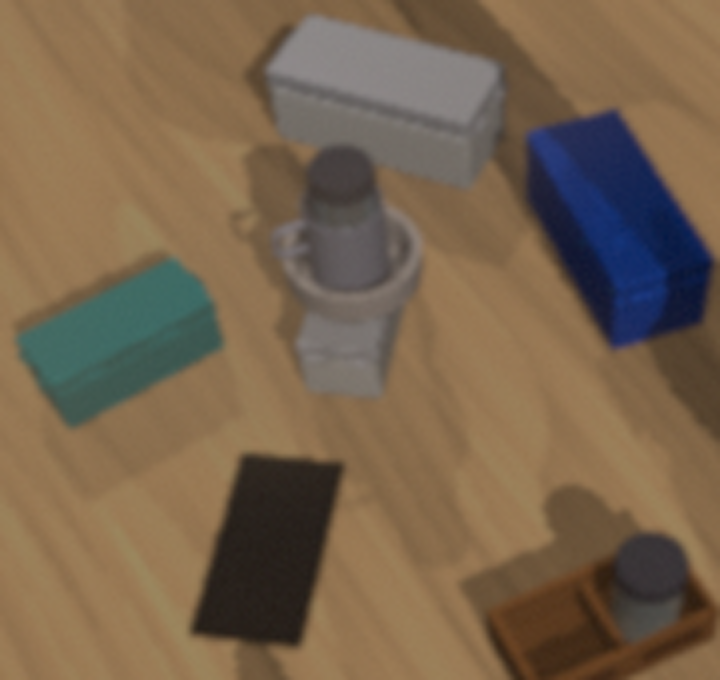

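View pics/t2.png

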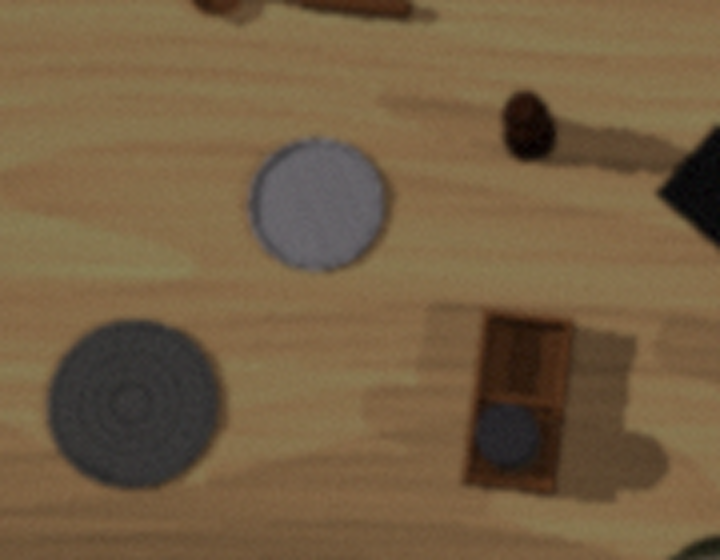

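The stack reads dish rim (outer ring), then sifter (gray cylinder), then dark jar cap. The handle points up in the top crop, at (213,290). I'll enlarge it further and measure with masks.

Run:
```python
from h import *
a=cv2.imread('pics/top0.png')[:,:,::-1]; b=cv2.imread('pics/scene0.png')[:,:,::-1]
def g(x): return np.clip((x/255.)**0.6*255*1.1,0,255).astype(np.uint8)
crop('top',308,172,368,232,10,'pics/t3.png',g(a))
crop('scene',185,95,245,175,7,'pics/s3.png',g(b))
def blob(im,cond,box):
    x0,y0,x1,y1=box; m=np.zeros(im.shape[:2],np.uint8); m[y0:y1,x0:x1]=cond(im.astype(int))[y0:y1,x0:x1]
    m=cv2.morphologyEx(m,cv2.MORPH_OPEN,np.ones((2,2),np.uint8))
    n,l,s,c=cv2.connectedComponentsWithStats(m); k=1+np.argmax(s[1:,4])
    cs,_=cv2.findContours((l==k).astype(np.uint8),cv2.RETR_EXTERNAL,cv2.CHAIN_APPROX_NONE); cs=max(cs,key=len)
    return s[k],c[k],cs
hsv=lambda im:cv2.cvtColor(im.astype(np.uint8),cv2.COLOR_RGB2HSV)
gray=lambda im:(hsv(im)[:,:,1]<70)
for n,im,boxes in(('top',a,dict(saucer=(155,128,205,175),trivet=(105,172,162,230))),('scene',b,dict(saucer=(235,285,295,345),trivet=(325,290,395,365)))):
    for k,bx in boxes.items():
        s,c,cs=blob(im,gray,bx); e=cv2.fitEllipse(cs); print(n,k,s,c,e,onz(n,*c,.008)[:2], onz(n,*e[0],.008)[:2])
for n,im,bx in(('top',a,(258,125,322,185)),('scene',b,(170,175,225,238))):
    s,c,cs=blob(im,lambda i:i.sum(2)<110,bx); r=cv2.minAreaRect(cs); p=np.array([onz(n,*q,.004)[:2] for q in cv2.boxPoints(r)])
    print(n,'mat',s,c,onz(n,*c,.004)[:2],p.round(4).tolist())
    ap=cv2.approxPolyDP(cs,4,True)[:,0]; P=np.array([onz(n,*q,.004)[:2] for q in ap]);print(P.round(4).tolist())
```

```text
top saucer [163 135  34  34 900] [179.56       151.63666667] ((179.56581115722656, 151.63717651367188), (32.32304763793945, 33.64556121826172), 66.9372329711914) [0.64063769 0.19508618] [0.64063637 0.19506555]
top trivet [ 113  181   42   42 1366] [133.78038067 201.57320644] ((133.76658630371094, 201.57894897460938), (40.0228157043457, 41.61909484863281), 53.98588180541992) [0.45879417 0.34534006] [0.45877283 0.34538673]
scene saucer [ 243  292   48   49 1826] [266.15388828 316.23658269] ((266.1600036621094, 316.24359130859375), (46.366539001464844, 48.31463623046875), 161.4043731689453) [0.64405181 0.20167302] [0.64404825 0.20169599]
scene trivet [ 331  299   60   61 2825] [360.21345133 329.09769912] ((360.20330810546875, 329.099365234375), (54.20281982421875, 64.38490295410156), 139.7325897216797) [0.46333219 0.35291948] [0.46335618 0.35290906]
top mat [ 267  134   48   45 1045] [290.28229665 155.72057416] [ 0.63682553 -0.19690363] [[0.6595, -0.1067], [0.7234, -0.1576], [0.6156, -0.2855], [0.5529, -0.2344]]
[[0.715, -0.1554], [0.6555, -0.114], [0.5577, -0.2359], [0.6163, -0.2811]]
scene mat [181 190  33  41 903] [197.35658915 211.36766334] [ 0.64863709 -0.17734301] [[0.7184, -0.1532], [0.6223, -0.2806], [0.5675, -0.2191], [0.6668, -0.098]]
[[0.5723, -0.2245], [0.6406, -0.2449], [0.7165, -0.1511], [0.6575, -0.1096]]
```

View pics/t3.png

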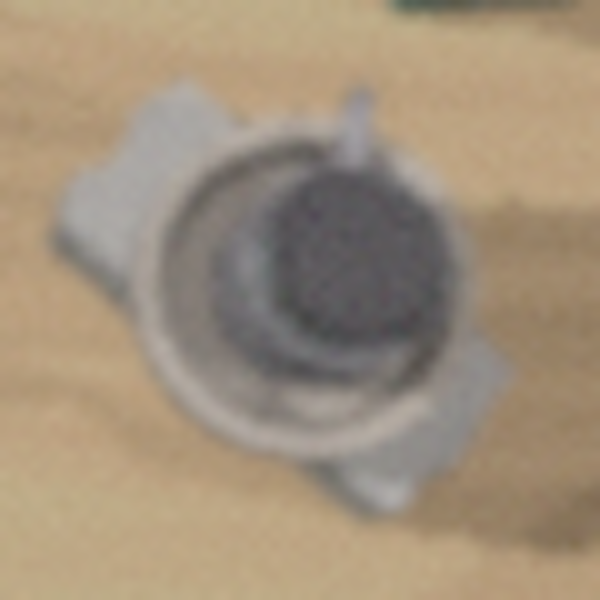

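View pics/s3.png

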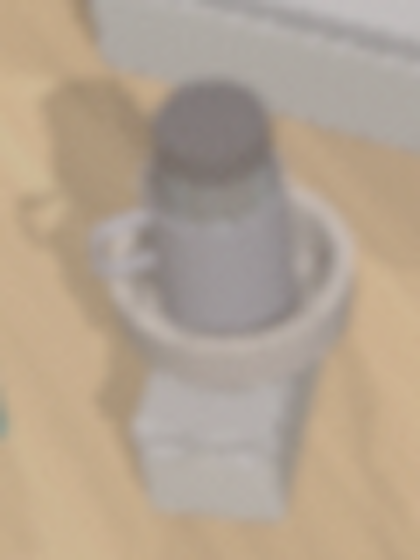

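Run:
```python
from h import *
def T3(x,y): return 308+x/10-.45,172+y/10-.45
def S3(x,y): return 185+x/7-.43,95+y/7-.43
def T2(x,y): return 100+x/4-.375,100+y/4-.375
def S1(x,y): return 130+x/4-.375,70+y/4-.375
p=lambda s,v:print(s,np.round(v,4).tolist())
p('cap t',onz('top',*T3(362,255),.181)); p('cap s',onz('scene',*S3(211,126),.181))
p('sifter t',onz('top',*T3(349,266),.145))
p('dish t',onz('top',*T3(302,290),.098)); p('dish s',onz('scene',*S3(232,268),.098))
p('handle t',onz('top',*T3(360,92),.125)); p('handle s',onz('scene',*S3(98,250),.122))
for q in((65,215),(185,80),(508,365),(375,515)): p('bin t',onz('top',*T3(*q),.06))
for q in((138,425),(282,440)): p('bin s',onz('scene',*S3(*q),.06))
for q in((487,310),(573,318),(553,492),(463,485)): p('caddy t',onz('top',*T2(*q),.042))
for q in((490,608),(655,530),(718,605)): p('caddy s',onz('scene',*S1(*q),.042))
p('nut t',onz('top',*T2(507,435),.086)); p('nut s',onz('scene',*S1(651,560),.086))
for q in((243,453),(343,463),(298,643),(193,632)): p('mat s',onz('scene',*S1(*q),.004))
```

```text
cap t [0.4691, -0.3557, 0.181]
cap s [0.4711, -0.3548, 0.181]
sifter t [0.4705, -0.3577, 0.145]
dish t [0.4686, -0.3503, 0.098]
dish s [0.4717, -0.3511, 0.098]
handle t [0.5305, -0.3647, 0.125]
handle s [0.527, -0.3716, 0.122]
bin t [0.4971, -0.2762, 0.06]
bin t [0.5445, -0.3165, 0.06]
bin t [0.4499, -0.4258, 0.06]
bin t [0.3982, -0.381, 0.06]
bin s [0.5417, -0.3213, 0.06]
bin s [0.4901, -0.2774, 0.06]
caddy t [0.547, 0.0408, 0.042]
caddy t [0.5419, -0.0333, 0.042]
caddy t [0.392, -0.021, 0.042]
caddy t [0.396, 0.0554, 0.042]
caddy s [0.537, -0.0368, 0.042]
caddy s [0.3971, -0.0278, 0.042]
caddy s [0.3968, 0.0494, 0.042]
nut t [0.4347, 0.0164, 0.086]
nut s [0.4344, 0.013, 0.086]
mat s [0.6182, -0.2876, 0.004]
mat s [0.5543, -0.2349, 0.004]
mat s [0.6618, -0.1069, 0.004]
mat s [0.7238, -0.1573, 0.004]
```

Measurements from the two views agree within about 4 mm:

| Thing | Position (m) | Angle |
|---|---|---|
| jar | (.470,-.355) | – |
| dish | (.470,-.351) | – |
| bin | (.472,-.350) | 48° |
| handle | – | -12° |
| caddy empty compartment | (.505,.008) | -5° |
| saucer | (.641,.1955) | – |
| trivet | (.460,.346) | – |
| mat | (.639,-.197) | 50.5° |

I'll start by turning the tool and approaching.

Emit:
drive_tool([
  [[0, 0, 7], [0, 0, 0], 100],
  [[0, 0, 7], [0, 0, 0], 100],
  [[0, 0, 7], [0, 0, 0], 100],
  [[0, 0, 7], [0, 0, 0], 100],
  [[0, 0, 0], [0.03, -0.023, 0], 100],
  [[0, 0, 0], [0.03, -0.023, 0], 100],
  [[0, 0, 0], [0.03, -0.023, 0], 100],
  [[0, 0, 0], [0.03, -0.023, 0], 100],
], grip_force=40)

```text
t: 0.9
tcp_pos: [0.3221, -0.4407, 0.4044]
orientation: [-3.133, 0.215, 0.001]
force: [1.3, -1.0, -0.3]
width: 1.003
```

```bash
cat >> h.py <<'E'
def d(x,y,z,s=None):
    s=s or bot.read_state(); R,_=cv2.Rodrigues(np.array(s['orientation']))
    v=R.T@(np.array([x,y,z])-s['tcp_pos'])
    print('t',round(s['t'],2),'tcp',np.round(s['tcp_pos'],4),'yaw',round(np.degrees(np.arctan2(R[1,0],R[0,0])),2),'zdir',R[:,2].round(3),'F',np.round(s['force'],1),'w',round(s['width'],3),'tool delta',v.round(4))
E
python3 -c "
from h import *; d(.470,-.3553,.404)"
```

```text
t 0.9 tcp [ 0.3221 -0.4407  0.4044] yaw -7.86 zdir [-0.     0.001 -1.   ] F [ 1.3 -1.  -0.3] w 1.003 tool delta [ 0.1349 -0.1048  0.0004]
```

Emit:
drive_tool([
  [[0, 0, 0], [0.03, -0.0235, 0], 100],
  [[0, 0, 0], [0.03, -0.0235, 0], 100],
  [[0, 0, 0], [0.03, -0.023, 0], 100],
  [[0, 0, 0], [0.025, -0.02, 0], 100],
  [[0, 0, 0], [0.0135, -0.0102, 0], 100],
  [[0, 0, 0], [0.0064, -0.0046, 0], 100],
  [[0, 0, 0], [0, 0, 0], 100],
  [[0, 0, 0], [0, 0, 0], 100],
])

```text
t: 1.7
tcp_pos: [0.4681, -0.3569, 0.4046]
orientation: [3.134, -0.216, -0.001]
force: [0.5, -0.8, -0.1]
width: 1.004
```

```bash
python3 -c "
from h import *; d(.470,-.3553,.320)
crop('scene',130,40,310,190,4,'pics/s4.png'); crop('top',290,110,390,260,4,'pics/t4.png')"
```

```text
t 1.7 tcp [ 0.4681 -0.3569  0.4046] yaw -7.9 zdir [-0.  0. -1.] F [ 0.5 -0.8 -0.1] w 1.004 tool delta [ 0.0017 -0.0018  0.0846]
```

View pics/s4.png

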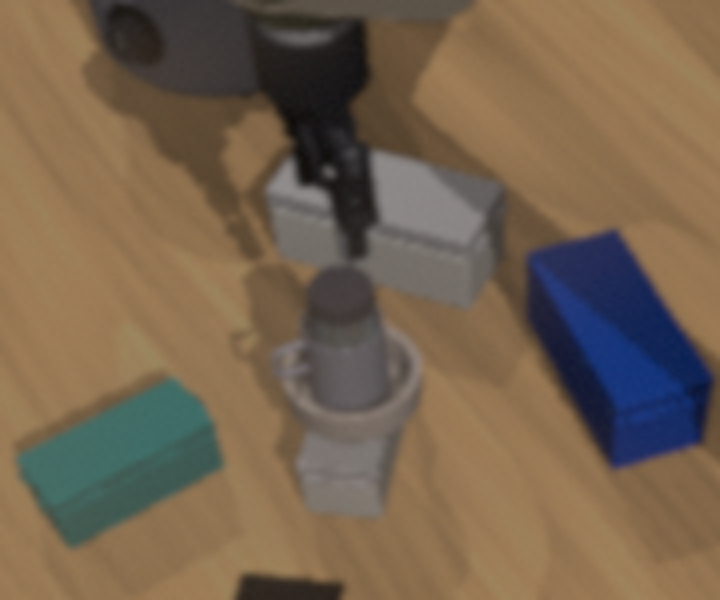

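The gripper is above the cap at about (340,200) in the crop, with its jaws roughly along the view direction. Now going down.

Emit:
drive_tool([
  [[0, 0, 0], [0.0017, -0.0018, 0.018], 100],
  [[0, 0, 0], [0, 0, 0.02], 100],
  [[0, 0, 0], [0, 0, 0.02], 100],
  [[0, 0, 0], [0, 0, 0.015], 100],
  [[0, 0, 0], [0, 0, 0.0085], 100],
  [[0, 0, 0], [0, 0, 0.003], 100],
  [[0, 0, 0], [0, 0, 0], 100],
  [[0, 0, 0], [0, 0, 0], 80],
])

```text
t: 2.6
tcp_pos: [0.4708, -0.3548, 0.321]
orientation: [3.133, -0.215, 0.001]
force: [1.2, -0.6, -0.2]
width: 0.86
```

```bash
python3 -c "
from h import *; d(.470,-.3553,.320)
crop('scene',170,60,270,180,5,'pics/s5.png'); crop('top',290,110,390,260,4,'pics/t5.png')"
```

```text
t 2.6 tcp [ 0.4708 -0.3548  0.321 ] yaw -7.85 zdir [ 0.001 -0.001 -1.   ] F [ 1.2 -0.6 -0.2] w 0.86 tool delta [-0.0007  0.0006  0.001 ]
```

View pics/s5.png

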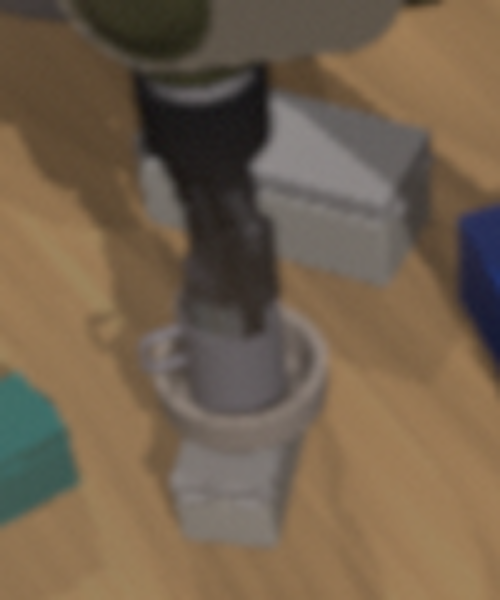

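The fingers straddle the cap, and the near tip sits just above the sifter rim at about (252,335). Closing step by step.

Emit:
drive_tool([
  [[0, 0, 0], [0, 0, 0], 75],
  [[0, 0, 0], [0, 0, 0], 70],
  [[0, 0, 0], [0, 0, 0], 66],
  [[0, 0, 0], [0, 0, 0], 62],
  [[0, 0, 0], [0, 0, 0], 58],
  [[0, 0, 0], [0, 0, 0], 50],
  [[0, 0, 0], [0, 0, 0], 40],
  [[0, 0, 0], [0, 0, 0], 40],
], grip_force=40)

```text
t: 3.5
tcp_pos: [0.4709, -0.3547, 0.3206]
orientation: [3.133, -0.215, 0.001]
force: [-0.5, -2.1, 5.3]
width: 0.595
```

```bash
python3 -c "
from h import *; d(.470,-.3553,.320)"
```

```text
t 3.5 tcp [ 0.4709 -0.3547  0.3206] yaw -7.84 zdir [ 0.001 -0.001 -1.   ] F [-0.5 -2.1  5.3] w 0.595 tool delta [-0.0008  0.0007  0.0006]
```

Emit:
drive_tool([
  [[0, 0, 0], [0, 0, -0.003], 40],
  [[0, 0, 0], [0, 0, -0.008], 40],
  [[0, 0, 0], [0, 0, -0.014], 40],
  [[0, 0, 0], [0, 0, -0.02], 40],
  [[0, 0, 0], [0, 0, -0.025], 40],
  [[0, 0, 0], [0, 0, -0.025], 40],
  [[0, 0, 0], [0, 0, -0.015], 40],
  [[0, 0, 0], [0, 0, 0], 40],
])

```text
t: 4.3
tcp_pos: [0.4708, -0.3543, 0.4323]
orientation: [3.132, -0.214, 0.004]
force: [-0.2, 0.1, -3.3]
width: 0.593
```

```bash
python3 -c "
from h import *; d(.5054,.0078,.43)
crop('scene',150,30,270,170,4,'pics/s6.png')"
```

```text
t 4.3 tcp [ 0.4708 -0.3543  0.4323] yaw -7.83 zdir [ 0.002 -0.002 -1.   ] F [-0.2  0.1 -3.3] w 0.593 tool delta [-0.015  -0.3634  0.0015]
```

View pics/s6.png

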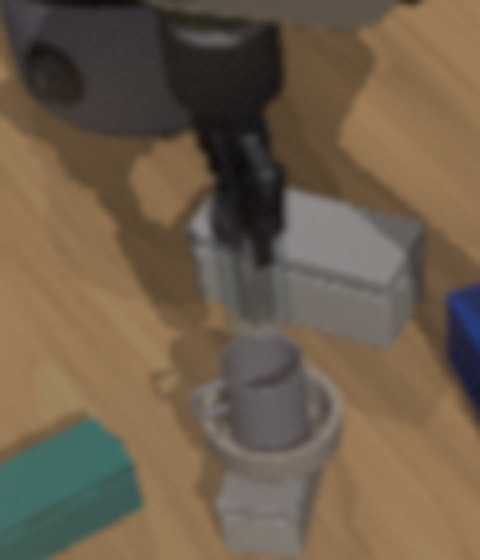

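The jar is clear of the sifter and the stack still stands. Moving over to the caddy.

Emit:
drive_tool([
  [[0, 0, 0], [-0.001, -0.015, 0], 40],
  [[0, 0, 0], [-0.001, -0.03, 0], 40],
  [[0, 0, 0], [-0.002, -0.04, 0], 40],
  [[0, 0, 0], [-0.002, -0.04, 0], 40],
  [[0, 0, 0], [-0.002, -0.04, 0], 40],
  [[0, 0, 0], [-0.002, -0.04, 0], 40],
  [[0, 0, 0], [-0.002, -0.04, 0], 40],
  [[0, 0, 0], [-0.001, -0.04, 0], 40],
])

```text
t: 5.15
tcp_pos: [0.4962, -0.068, 0.4291]
orientation: [-3.133, 0.214, 0.004]
force: [1.9, -0.3, -2.3]
width: 0.595
```

Emit:
drive_tool([
  [[0, 0, 0], [-0.001, -0.035, 0], 40],
  [[0, 0, 0], [-0.001, -0.025, 0], 40],
  [[0, 0, 0], [0, -0.013, 0], 40],
  [[0, 0, 0], [0, -0.005, 0], 40],
  [[0, 0, 0], [0, 0, 0.01], 40],
  [[0, 0, 0], [0, 0, 0.02], 40],
  [[0, 0, 0], [0, 0, 0.01], 40],
  [[0, 0, 0], [0, 0, 0], 40],
])

```text
t: 5.95
tcp_pos: [0.5054, 0.0062, 0.3885]
orientation: [-3.134, 0.217, 0.006]
force: [0.5, -0.0, -2.9]
width: 0.598
```

```bash
python3 -c "
from h import *; d(.5054,.0078,.257)
crop('scene',220,120,340,260,4,'pics/s7.png');crop('top',190,140,290,240,5,'pics/t7.png')"
```

```text
t 5.95 tcp [0.5054 0.0062 0.3885] yaw -7.92 zdir [-0.004  0.001 -1.   ] F [ 0.5 -0.  -2.9] w 0.598 tool delta [ 0.0003 -0.0015  0.1315]
```

View pics/s7.png

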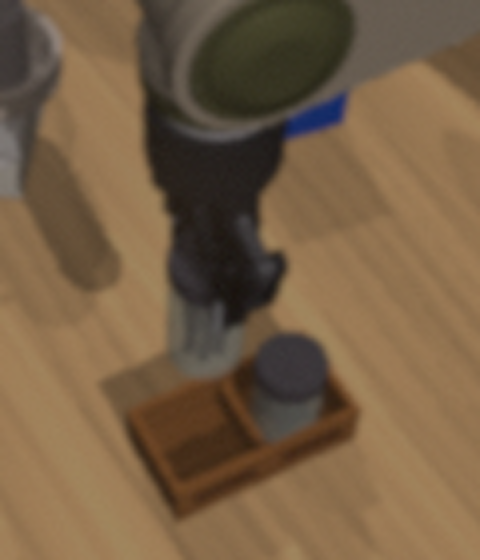

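View pics/t7.png

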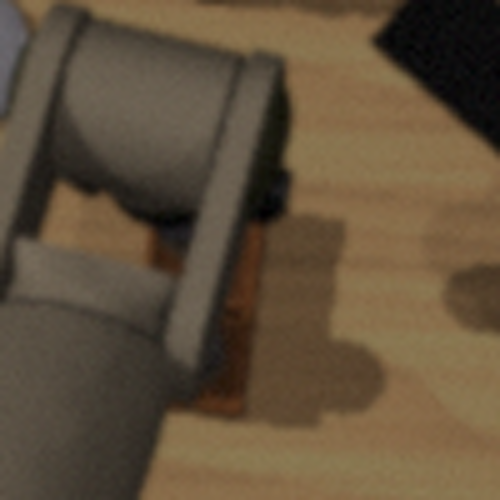

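The jar hangs upright above the empty compartment. Lowering it to just above the caddy rim for a look.

Emit:
drive_tool([
  [[0, 0, 0], [0.0003, -0.0015, 0.008], 40],
  [[0, 0, 0], [0, 0, 0.015], 40],
  [[0, 0, 0], [0, 0, 0.02], 40],
  [[0, 0, 0], [0, 0, 0.02], 40],
  [[0, 0, 0], [0, 0, 0.015], 40],
  [[0, 0, 0], [0, 0, 0.008], 40],
  [[0, 0, 0], [0, 0, 0.003], 40],
  [[0, 0, 0], [0, 0, 0], 40],
])

```text
t: 6.85
tcp_pos: [0.5061, 0.0085, 0.3014]
orientation: [3.134, -0.215, 0.001]
force: [-0.6, 0.2, -2.6]
width: 0.59
```

```bash
python3 -c "
from h import *; d(.5054,.0078,.2506)
crop('scene',230,150,330,250,6,'pics/s8.png')"
```

```text
t 6.85 tcp [0.5061 0.0085 0.3014] yaw -7.84 zdir [ 0. -0. -1.] F [-0.6  0.2 -2.6] w 0.59 tool delta [-0.0007  0.0008  0.0508]
```

View pics/s8.png

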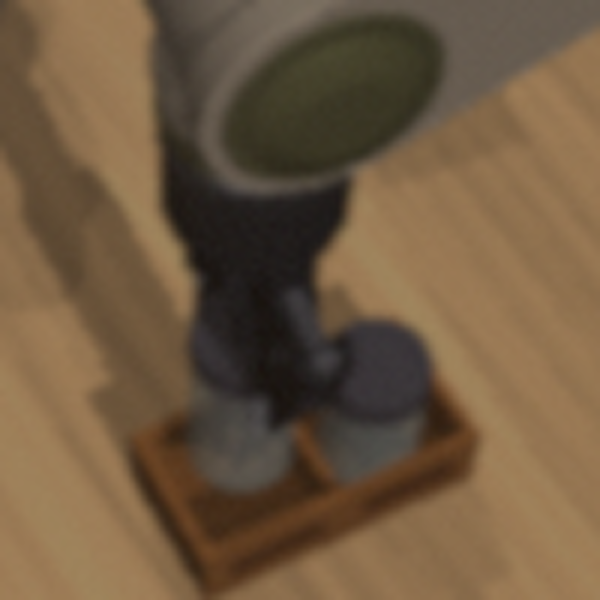

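The jar's base at (242,490) is inside the compartment outline, with room on each side. Lowering gently.

Emit:
drive_tool([
  [[0, 0, 0], [-0.0006, 0.0006, 0.008], 40],
  [[0, 0, 0], [0, 0, 0.01], 40],
  [[0, 0, 0], [0, 0, 0.01], 40],
  [[0, 0, 0], [0, 0, 0.009], 40],
  [[0, 0, 0], [0, 0, 0.006], 40],
  [[0, 0, 0], [0, 0, 0.004], 40],
  [[0, 0, 0], [0, 0, 0.001], 40],
  [[0, 0, 0], [0, 0, 0], 40],
])

```text
t: 7.7
tcp_pos: [0.5054, 0.008, 0.2533]
orientation: [3.134, -0.215, 0.0]
force: [-0.6, 0.0, -2.2]
width: 0.596
```

```bash
python3 -c "
from h import *; d(.5054,.0078,.2506)"
```

```text
t 7.7 tcp [0.5054 0.008  0.2533] yaw -7.84 zdir [ 0. -0. -1.] F [-0.6  0.  -2.2] w 0.596 tool delta [0.     0.0002 0.0027]
```

Emit:
drive_tool([
  [[0, 0, 0], [0, 0, 0.001], 40],
  [[0, 0, 0], [0, 0, 0.001], 40],
  [[0, 0, 0], [0, 0, 0.0005], 40],
  [[0, 0, 0], [0, 0, 0], 40],
  [[0, 0, 0], [0, 0, 0], 40],
  [[0, 0, 0], [0, 0, 0], 40],
  [[0, 0, 0], [0, 0, 0], 40],
  [[0, 0, 0], [0, 0, 0], 40],
])

```text
t: 8.5
tcp_pos: [0.5053, 0.008, 0.2508]
orientation: [3.134, -0.215, 0.0]
force: [-0.4, 0.8, -0.8]
width: 0.596
```

```bash
python3 -c "
from h import *; d(.5054,.0078,.2506)
crop('scene',230,150,330,250,6,'pics/s9.png')"
```

```text
t 8.5 tcp [0.5053 0.008  0.2508] yaw -7.85 zdir [ 0. -0. -1.] F [-0.4  0.8 -0.8] w 0.596 tool delta [0.0001 0.0002 0.0002]
```

View pics/s9.png

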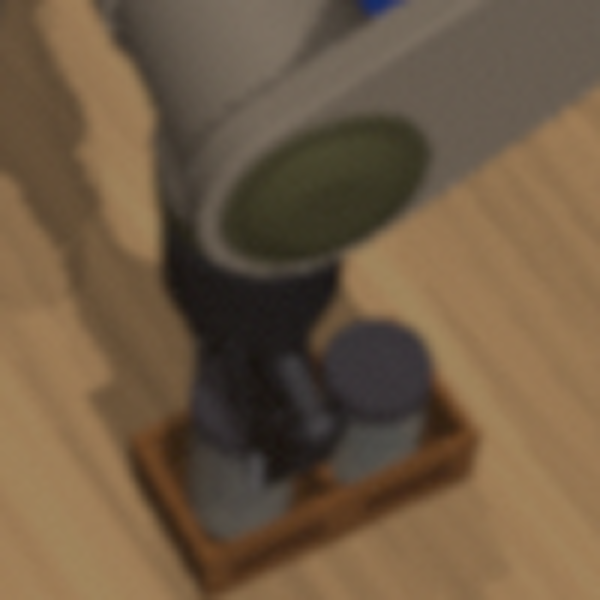

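The jar is in the compartment. The force has gone from -2.5 to -0.8 N, so it is just touching. A little further.

Emit:
drive_tool([
  [[0, 0, 0], [0, 0, 0.0005], 40],
  [[0, 0, 0], [0, 0, 0.0005], 40],
  [[0, 0, 0], [0, 0, 0], 40],
  [[0, 0, 0], [0, 0, 0], 40],
  [[0, 0, 0], [0, 0, 0], 40],
  [[0, 0, 0], [0, 0, 0], 40],
  [[0, 0, 0], [0, 0, 0], 40],
  [[0, 0, 0], [0, 0, 0], 40],
])

```text
t: 9.35
tcp_pos: [0.5055, 0.0079, 0.2506]
orientation: [3.134, -0.215, 0.003]
force: [-1.0, 0.0, 6.7]
width: 0.595
```

Standing on the floor (6.7 N). Opening and lifting away.

Emit:
drive_tool([
  [[0, 0, 0], [0, 0, 0], 58],
  [[0, 0, 0], [0, 0, 0], 62],
  [[0, 0, 0], [0, 0, 0], 68],
  [[0, 0, 0], [0, 0, 0], 78],
  [[0, 0, 0], [0, 0, 0], 88],
  [[0, 0, 0], [0, 0, 0], 90],
  [[0, 0, 0], [0, 0, -0.004], 90],
  [[0, 0, 0], [0, 0, -0.01], 90],
])

```text
t: 10.15
tcp_pos: [0.5052, 0.008, 0.2637]
orientation: [-3.134, 0.215, 0.002]
force: [0.6, -0.7, -0.2]
width: 0.899
```

Emit:
drive_tool([
  [[0, 0, 0], [0, 0, -0.02], 90],
  [[0, 0, 0], [0, 0, -0.03], 90],
  [[0, 0, 0], [0, 0, -0.03], 90],
  [[0, 0, 0], [0, 0, -0.03], 90],
  [[0, 0, 0], [0, 0.01, -0.02], 100],
  [[0, 0, 0], [0, 0.025, -0.01], 100],
  [[0, 0, 0], [0, 0.035, 0], 100],
  [[0, 0, 0], [0, 0.035, 0], 100],
])

```text
t: 10.95
tcp_pos: [0.4904, -0.0967, 0.4051]
orientation: [3.134, -0.213, 0.003]
force: [0.8, -1.0, -0.0]
width: 0.999
```

```bash
python3 -c "
from h import *; d(.4705,-.356,.38)
crop('scene',180,80,330,260,4,'pics/s10.png');a=imaging.get_image('top');cv2.imwrite('pics/t10.png',cv2.resize(a[130:260,180:390],None,fx=3.5,fy=3.5,interpolation=2)[:,:,::-1])"
```

```text
t 10.95 tcp [ 0.4904 -0.0967  0.4051] yaw -7.78 zdir [ 0.002 -0.001 -1.   ] F [ 0.8 -1.  -0. ] w 0.999 tool delta [0.0153 0.2596 0.0252]
```

View pics/s10.png

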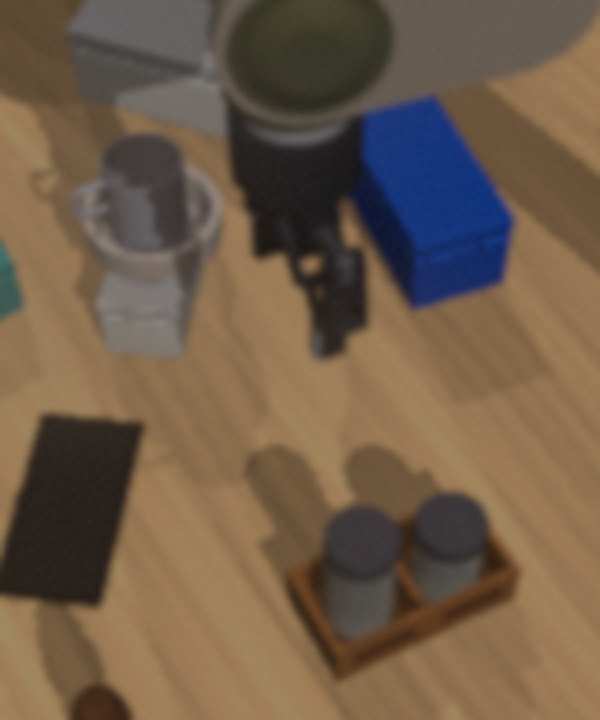

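View pics/t10.png

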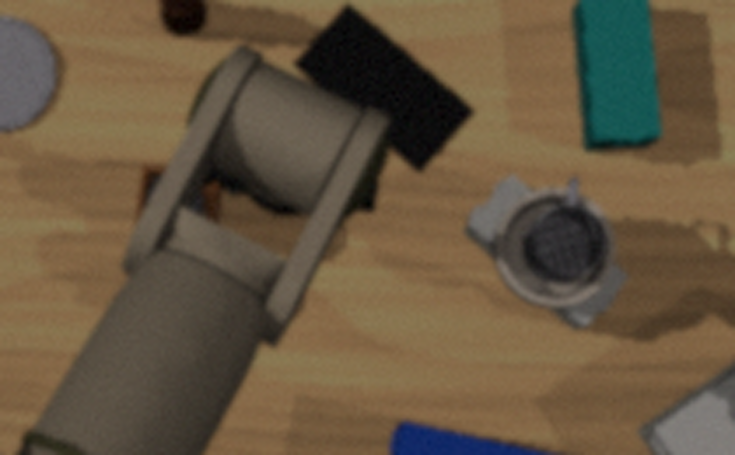

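The jar stands upright in the compartment beside the nutmeg jar. The sifter rim is now clear, centred at (567,243) in the top crop and (146,163) in the scene crop.

```bash
python3 -c "
from h import *
a=imaging.get_image('top'); crop('top',320,175,365,225,12,'pics/t11.png',np.clip((a/255.)**.6*280,0,255).astype(np.uint8))
b=imaging.get_image('scene'); crop('scene',190,105,245,175,8,'pics/s11.png',np.clip((b/255.)**.6*280,0,255).astype(np.uint8))
print(onz('top',341.6,199.1,.145),onz('scene',216.1,120.4,.145))
print(onz('top',180+574/3.5-.36,130+183/3.5-.36,.125))"
```

```text
[ 0.46737389 -0.35502768  0.145     ] [ 0.46853769 -0.35810519  0.145     ]
[ 0.52664008 -0.365006    0.125     ]
```

View pics/t11.png

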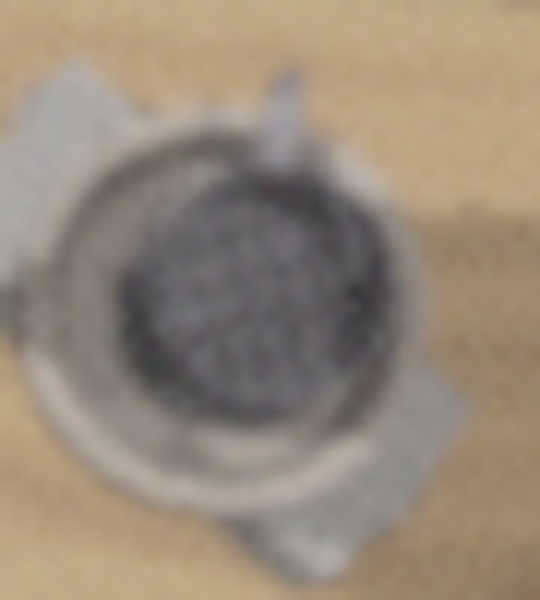

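View pics/s11.png

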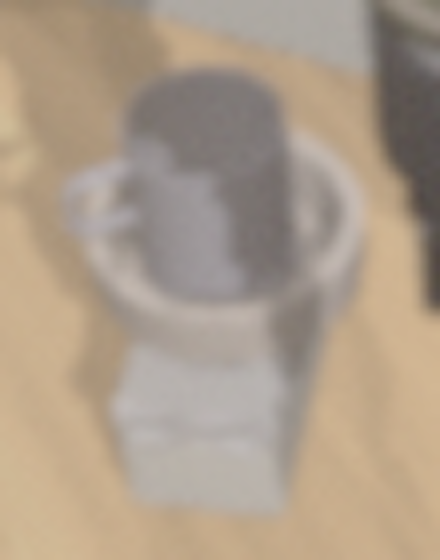

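Emit:
drive_tool([
  [[0, 0, 2], [0, 0, 0], 100],
  [[0, 0, 0], [0.002, 0.04, 0], 100],
  [[0, 0, 0], [0.003, 0.045, 0], 100],
  [[0, 0, 0], [0.003, 0.045, 0], 100],
  [[0, 0, 0], [0.003, 0.045, 0], 100],
  [[0, 0, 0], [0.002, 0.04, 0], 100],
  [[0, 0, 0], [0.001, 0.03, 0], 100],
  [[0, 0, 0], [0, 0.012, 0], 100],
])

```text
t: 11.95
tcp_pos: [0.4608, -0.353, 0.4037]
orientation: [3.13, -0.271, -0.0]
force: [0.1, 0.8, -0.1]
width: 1.001
```

```bash
python3 -c "
from h import *; d(.469,-.3565,.275)"
```

```text
t 11.95 tcp [ 0.4608 -0.353   0.4037] yaw -9.9 zdir [-0.  0. -1.] F [ 0.1  0.8 -0.1] w 1.001 tool delta [0.0087 0.0021 0.1287]
```

Emit:
drive_tool([
  [[0, 0, 0], [0.0087, 0.0021, 0.02], 100],
  [[0, 0, 0], [0, 0, 0.03], 100],
  [[0, 0, 0], [0, 0, 0.02], 100],
  [[0, 0, 0], [0, 0, 0.01], 100],
  [[0, 0, 0], [0, 0, 0.005], 100],
  [[0, 0, 0], [0, 0, 0], 100],
  [[0, 0, 0], [0, 0, 0], 100],
  [[0, 0, 0], [0, 0, 0], 100],
])

```text
t: 12.75
tcp_pos: [0.4692, -0.3551, 0.3197]
orientation: [3.129, -0.269, 0.002]
force: [0.7, 1.4, -0.7]
width: 1.001
```

```bash
python3 -c "
from h import *; d(.469,-.3565,.275)
crop('scene',160,60,260,170,5,'pics/s12.png');crop('top',310,150,390,240,6,'pics/t12.png')"
```

```text
t 12.75 tcp [ 0.4692 -0.3551  0.3197] yaw -9.84 zdir [ 0.001 -0.001 -1.   ] F [ 0.7  1.4 -0.7] w 1.001 tool delta [0.     0.0013 0.0448]
```

View pics/s12.png

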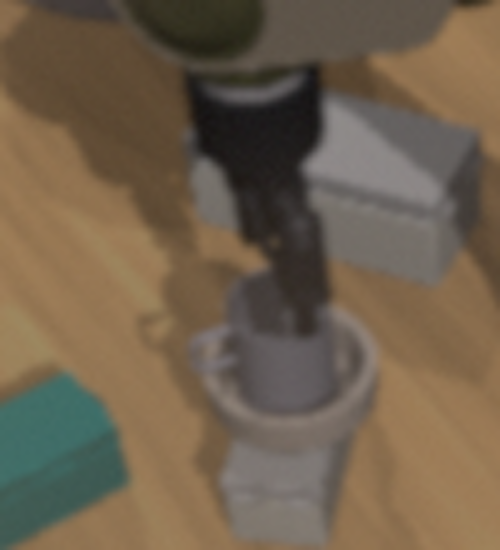

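View pics/t12.png

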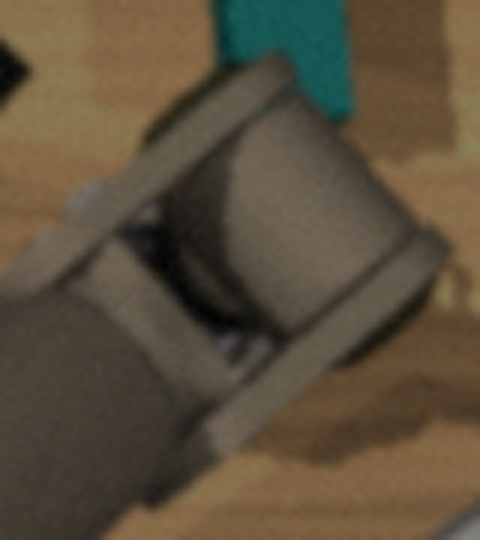

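The near fingertip at (305,330) is just outside the near side of the sifter rim. Descending slowly and watching the force.

Emit:
drive_tool([
  [[0, 0, 0], [0, 0.001, 0.006], 100],
  [[0, 0, 0], [0, 0, 0.006], 100],
  [[0, 0, 0], [0, 0, 0.005], 100],
  [[0, 0, 0], [0, 0, 0.004], 100],
  [[0, 0, 0], [0, 0, 0.002], 100],
  [[0, 0, 0], [0, 0, 0], 100],
  [[0, 0, 0], [0, 0, 0], 100],
  [[0, 0, 0], [0, 0, 0], 100],
])

```text
t: 13.65
tcp_pos: [0.4689, -0.3562, 0.296]
orientation: [3.13, -0.269, 0.001]
force: [0.6, 0.6, -0.0]
width: 1.0
```

```bash
python3 -c "
from h import *; d(.469,-.3565,.275)
crop('scene',160,60,260,170,5,'pics/s13.png')"
```

```text
t 13.65 tcp [ 0.4689 -0.3562  0.296 ] yaw -9.84 zdir [ 0. -0. -1.] F [ 0.6  0.6 -0. ] w 1.0 tool delta [0.0001 0.0003 0.021 ]
```

View pics/s13.png

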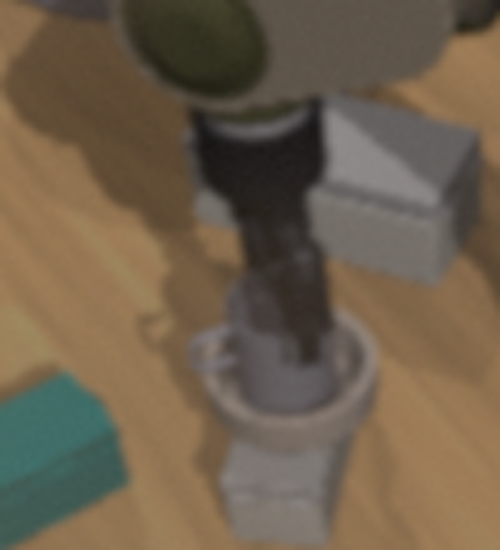

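The tip is now outside the wall with no force. Down another 18 mm, then close.

Emit:
drive_tool([
  [[0, 0, 0], [0, 0, 0.006], 100],
  [[0, 0, 0], [0, 0, 0.006], 100],
  [[0, 0, 0], [0, 0, 0.004], 100],
  [[0, 0, 0], [0, 0, 0.002], 100],
  [[0, 0, 0], [0, 0, 0], 95],
  [[0, 0, 0], [0, 0, 0], 91],
  [[0, 0, 0], [0, 0, 0], 87],
  [[0, 0, 0], [0, 0, 0], 84],
], grip_force=30)

```text
t: 14.5
tcp_pos: [0.4689, -0.3563, 0.2781]
orientation: [3.129, -0.27, 0.001]
force: [0.3, -1.0, 1.0]
width: 0.842
```

Emit:
drive_tool([
  [[0, 0, 0], [0, 0, 0], 82],
  [[0, 0, 0], [0, 0, 0], 80],
  [[0, 0, 0], [0, 0, 0], 78],
  [[0, 0, 0], [0, 0, 0], 75],
  [[0, 0, 0], [0, 0, 0], 70],
  [[0, 0, 0], [0, 0, 0], 65],
  [[0, 0, 0], [0, 0, 0], 60],
  [[0, 0, 0], [0, 0, 0], 60],
])

```text
t: 15.3
tcp_pos: [0.4689, -0.3562, 0.2783]
orientation: [3.129, -0.269, 0.001]
force: [-1.6, -0.0, 5.2]
width: 0.791
```

```bash
python3 -c "
from h import *; d(.469,-.3565,.275)
crop('scene',160,60,260,170,5,'pics/s14.png')"
```

```text
t 15.3 tcp [ 0.4689 -0.3562  0.2783] yaw -9.84 zdir [ 0.001 -0.001 -1.   ] F [-1.6 -0.   5.2] w 0.791 tool delta [0.0001 0.0002 0.0033]
```

View pics/s14.png

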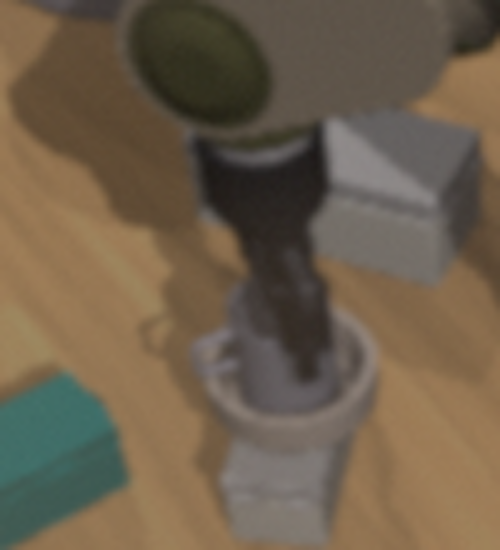

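Gripped (67 mm). Lifting.

Emit:
drive_tool([
  [[0, 0, 0], [0, 0, -0.003], 60],
  [[0, 0, 0], [0, 0, -0.008], 60],
  [[0, 0, 0], [0, 0, -0.014], 60],
  [[0, 0, 0], [0, 0, -0.02], 60],
  [[0, 0, 0], [0, 0, -0.025], 60],
  [[0, 0, 0], [0, 0, -0.025], 60],
  [[0, 0, 0], [0, 0, -0.015], 60],
  [[0, 0, 0], [0, 0, 0], 60],
])

```text
t: 16.15
tcp_pos: [0.4689, -0.356, 0.39]
orientation: [3.127, -0.269, 0.005]
force: [-0.1, 1.0, -1.7]
width: 0.788
```

```bash
python3 -c "
from h import *; d(.641,.1955,.39)
crop('scene',160,40,260,170,5,'pics/s15.png')"
```

```text
t 16.15 tcp [ 0.4689 -0.356   0.39  ] yaw -9.83 zdir [ 0.003 -0.003 -1.   ] F [-0.1  1.  -1.7] w 0.788 tool delta [ 0.0754 -0.5728 -0.0011]
```

View pics/s15.png

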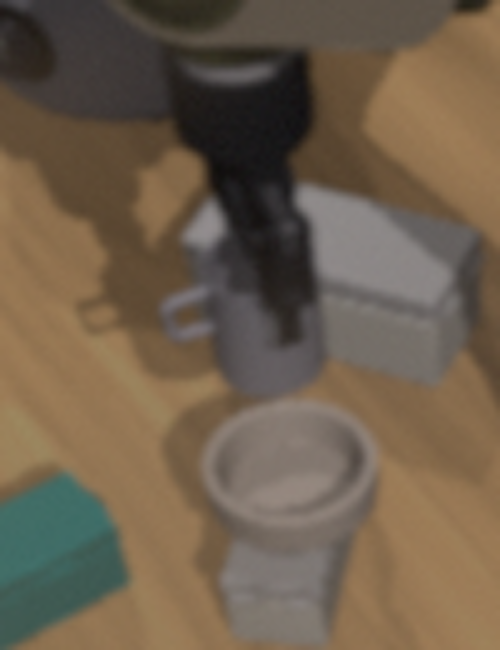

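The sifter is free and the dish is still on the bin. Moving to the saucer.

Emit:
drive_tool([
  [[0, 0, 0], [0.002, -0.015, 0], 60],
  [[0, 0, 0], [0.004, -0.03, 0], 60],
  [[0, 0, 0], [0.006, -0.042, 0], 60],
  [[0, 0, 0], [0.006, -0.042, 0], 60],
  [[0, 0, 0], [0.006, -0.042, 0], 60],
  [[0, 0, 0], [0.006, -0.042, 0], 60],
  [[0, 0, 0], [0.006, -0.042, 0], 60],
  [[0, 0, 0], [0.006, -0.042, 0], 60],
])

```text
t: 17.0
tcp_pos: [0.5611, -0.0679, 0.3865]
orientation: [-3.129, 0.269, 0.004]
force: [-0.3, 0.4, -1.4]
width: 0.788
```

Emit:
drive_tool([
  [[0, 0, 0], [0.006, -0.042, 0], 60],
  [[0, 0, 0], [0.006, -0.042, 0], 60],
  [[0, 0, 0], [0.006, -0.042, 0], 60],
  [[0, 0, 0], [0.005, -0.04, 0], 60],
  [[0, 0, 0], [0.005, -0.037, 0], 60],
  [[0, 0, 0], [0.003, -0.03, 0], 60],
  [[0, 0, 0], [0.002, -0.02, 0], 60],
  [[0, 0, 0], [0, -0.01, 0], 60],
])

```text
t: 17.8
tcp_pos: [0.6382, 0.1854, 0.3861]
orientation: [3.13, -0.266, -0.004]
force: [-0.7, 0.2, -1.0]
width: 0.792
```

```bash
python3 -c "
from h import *; d(.641,.1955,.23)"
```

```text
t 17.8 tcp [0.6382 0.1854 0.3861] yaw -9.71 zdir [-0.003  0.    -1.   ] F [-0.7  0.2 -1. ] w 0.792 tool delta [ 0.0015 -0.0105  0.156 ]
```

Emit:
drive_tool([
  [[0, 0, 0], [0.001, -0.008, 0.01], 60],
  [[0, 0, 0], [0, -0.0025, 0.02], 60],
  [[0, 0, 0], [0, 0, 0.03], 60],
  [[0, 0, 0], [0, 0, 0.03], 60],
  [[0, 0, 0], [0, 0, 0.03], 60],
  [[0, 0, 0], [0, 0, 0.02], 60],
  [[0, 0, 0], [0, 0, 0.01], 60],
  [[0, 0, 0], [0, 0, 0], 60],
])

```text
t: 18.6
tcp_pos: [0.641, 0.1925, 0.2361]
orientation: [3.129, -0.271, -0.005]
force: [0.2, -0.3, -1.5]
width: 0.788
```

```bash
python3 -c "
from h import *; d(.641,.1955,.2113)
crop('scene',210,220,320,350,5,'pics/s16.png'); crop('top',140,100,220,190,6,'pics/t16.png')"
```

```text
t 18.6 tcp [0.641  0.1925 0.2361] yaw -9.89 zdir [-0.003 -0.    -1.   ] F [ 0.2 -0.3 -1.5] w 0.788 tool delta [-0.0005 -0.003   0.0248]
```

View pics/s16.png

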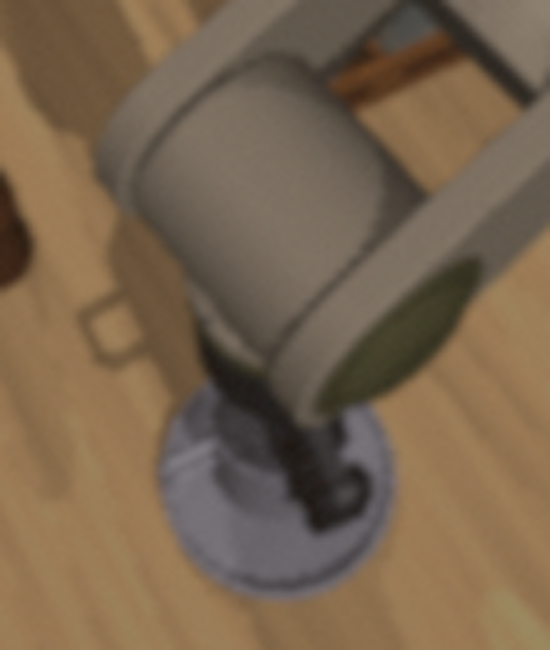

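View pics/t16.png

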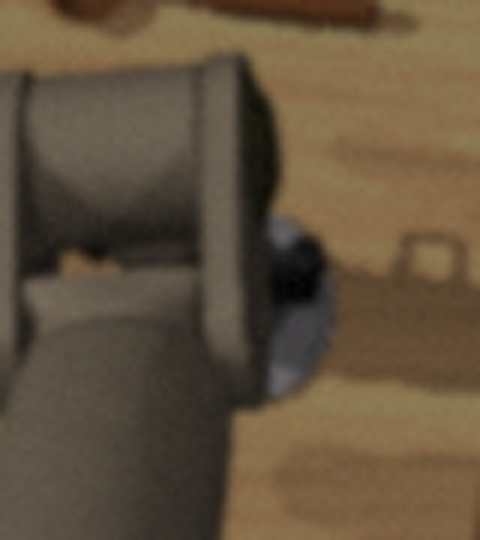

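The sifter is a few cm above the saucer, which spans (160–395, up to 597). The two-view estimate still holds, so I'm lowering.

Emit:
drive_tool([
  [[0, 0, 0], [0, -0.003, 0.005], 60],
  [[0, 0, 0], [0, 0, 0.006], 60],
  [[0, 0, 0], [0, 0, 0.005], 60],
  [[0, 0, 0], [0, 0, 0.004], 60],
  [[0, 0, 0], [0, 0, 0.002], 60],
  [[0, 0, 0], [0, 0, 0.001], 60],
  [[0, 0, 0], [0, 0, 0], 60],
  [[0, 0, 0], [0, 0, 0], 60],
])

```text
t: 19.5
tcp_pos: [0.6419, 0.1959, 0.2149]
orientation: [-3.13, 0.27, -0.001]
force: [0.6, 0.2, -0.5]
width: 0.787
```

```bash
python3 -c "
from h import *; d(.641,.1955,.2113)
crop('scene',210,220,320,350,5,'pics/s17.png')"
```

```text
t 19.5 tcp [0.6419 0.1959 0.2149] yaw -9.85 zdir [ 0.  0. -1.] F [ 0.6  0.2 -0.5] w 0.787 tool delta [-0.0008  0.0005  0.0036]
```

View pics/s17.png

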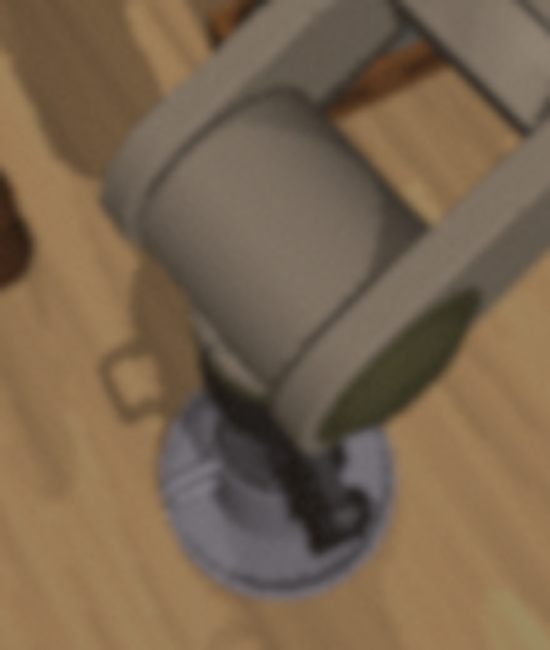

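Emit:
drive_tool([
  [[0, 0, 0], [0, 0, 0.001], 60],
  [[0, 0, 0], [0, 0, 0.001], 60],
  [[0, 0, 0], [0, 0, 0.001], 60],
  [[0, 0, 0], [0, 0, 0.0005], 60],
  [[0, 0, 0], [0, 0, 0], 60],
  [[0, 0, 0], [0, 0, 0], 60],
  [[0, 0, 0], [0, 0, 0], 60],
  [[0, 0, 0], [0, 0, 0], 60],
])

```text
t: 20.35
tcp_pos: [0.6418, 0.1959, 0.2114]
orientation: [-3.13, 0.27, -0.0]
force: [-1.1, -0.2, 2.7]
width: 0.785
```

Contact at the expected height. Opening and withdrawing.

Emit:
drive_tool([
  [[0, 0, 0], [0, 0, 0], 79],
  [[0, 0, 0], [0, 0, 0], 82],
  [[0, 0, 0], [0, 0, 0], 87],
  [[0, 0, 0], [0, 0, 0], 94],
  [[0, 0, 0], [0, 0, 0], 100],
  [[0, 0, 0], [0, 0, 0], 100],
  [[0, 0, 0], [0, 0, -0.005], 100],
  [[0, 0, 0], [0, 0, -0.01], 100],
])

```text
t: 21.15
tcp_pos: [0.6417, 0.1959, 0.2262]
orientation: [3.13, -0.27, -0.002]
force: [0.0, 0.2, 0.8]
width: 0.998
```

Emit:
drive_tool([
  [[0, 0, 0], [0, 0, -0.02], 100],
  [[0, 0, 0], [0, 0, -0.03], 100],
  [[0, 0, 0], [0, 0, -0.03], 100],
  [[0, 0, 0], [0, 0, -0.03], 100],
  [[0, 0, 0], [0, 0, -0.03], 100],
  [[0, 0, 0], [0, 0.015, -0.01], 100],
  [[0, 0, 0], [-0.003, 0.03, 0], 100],
  [[0, 0, 0], [-0.005, 0.04, 0], 100],
])

```text
t: 21.95
tcp_pos: [0.6187, 0.1126, 0.3758]
orientation: [3.13, -0.267, -0.0]
force: [0.7, -0.8, -0.6]
width: 1.001
```

Emit:
drive_tool([
  [[0, 0, 0], [-0.006, 0.042, 0], 100],
  [[0, 0, 0], [-0.006, 0.042, 0], 100],
  [[0, 0, 0], [-0.006, 0.042, 0], 100],
  [[0, 0, 0], [-0.006, 0.042, 0], 80],
  [[0, 0, 0], [-0.006, 0.035, 0], 70],
  [[0, 0, 0], [-0.006, 0.02, 0], 60],
  [[0, 0, 0], [0, 0.01, 0], 60],
  [[0, 0, 0], [0, 0, 0], 60],
])

```text
t: 22.75
tcp_pos: [0.5437, -0.111, 0.376]
orientation: [-3.13, 0.272, 0.001]
force: [0.2, 0.6, 0.6]
width: 0.597
```

```bash
python3 -c "
from h import *; d(.47,-.351,.39)
a=imaging.get_image('top');b=imaging.get_image('scene')
g=lambda b:np.clip((b/255.)**.6*280,0,255).astype(np.uint8)
crop('scene',220,200,330,350,4,'pics/s18.png',g(b)); crop('top',140,100,260,230,4,'pics/t18.png',g(a))
crop('scene',185,90,245,175,7,'pics/s19.png',g(b)); crop('top',310,170,370,230,9,'pics/t19.png',g(a))
cv2.imwrite('pics/b19.png',b[:,:,::-1]);cv2.imwrite('pics/a19.png',a[:,:,::-1])"
```

```text
t 22.75 tcp [ 0.5437 -0.111   0.376 ] yaw -9.95 zdir [-0.  0. -1.] F [0.2 0.6 0.6] w 0.597 tool delta [-0.0312  0.2491 -0.014 ]
```

View pics/s18.png

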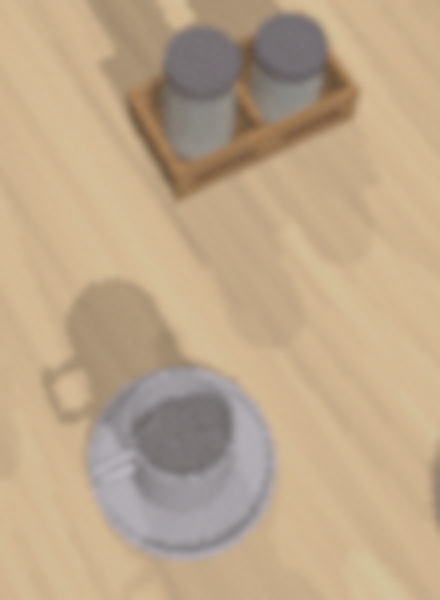

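View pics/t18.png

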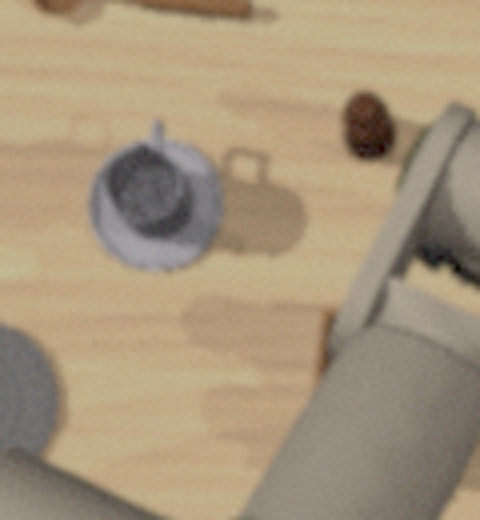

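View pics/s19.png

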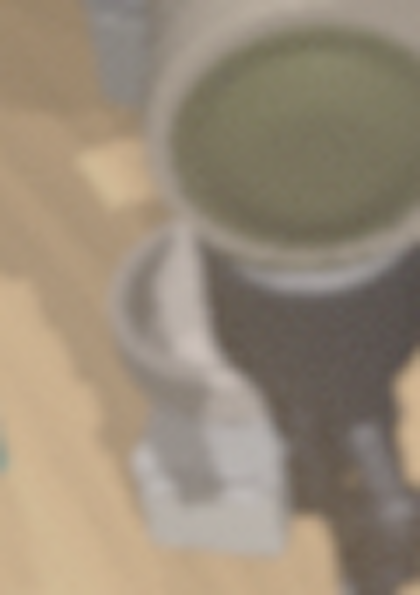

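View pics/t19.png

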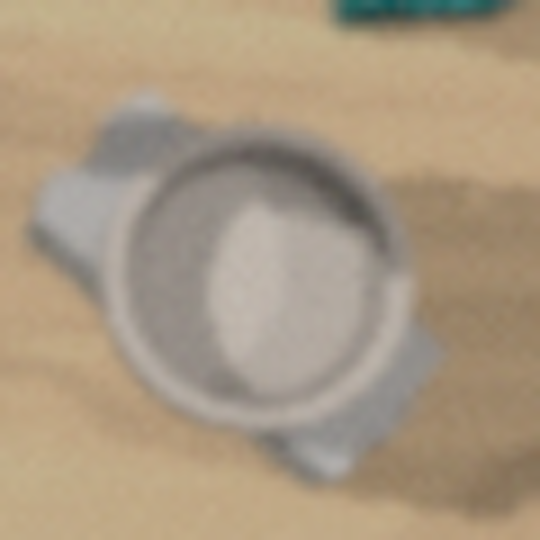

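The sifter stands upright on the saucer. I'll check its centring, and get the dish position from the top view (rim centre ≈(258,275) in the 9x crop) and scene 15.

```bash
python3 -c "
from h import *
T=lambda x,y:(140+x/4-.375,100+y/4-.375); S=lambda x,y:(220+x/4-.375,200+y/4-.375)
for n,f,a,b in(('top',T,(148,193),(156,204)),('scene',S,(184,432),(181.5,461))):
    print(n,onz(n,*f(*a),.078)[:2],onz(n,*f(*b),.008)[:2])
print('dish t',onz('top',310+258/9-.44,170+275/9-.44,.098),'s',onz('scene',160+291/5-.4,40+468/5-.4,.098))
"
```

```text
top [0.63733736 0.19298195] [0.64421268 0.19857733]
scene [0.64586588 0.19972571] [0.64467092 0.19724648]
dish t [ 0.47007483 -0.3518346   0.098     ] s [ 0.47224318 -0.34954039  0.098     ]
```

The sifter is about 4 mm off the saucer centre, within tolerance. The dish is at (.471,-.351). Its wall flares about 13°, so I'll tilt the tool to match and pinch on the +y side. TCP target is (.486,-.265,.245).

Emit:
drive_tool([
  [[-6.6, 0, 0], [0, 0, 0], 50],
  [[-6.6, 0, 0], [0, 0, 0], 50],
  [[0, 0, 0], [-0.01, 0.03, 0], 50],
  [[0, 0, 0], [-0.01, 0.04, 0], 50],
  [[0, 0, 0], [-0.01, 0.03, 0], 50],
  [[0, 0, 0], [0, 0, 0], 50],
  [[0, 0, 0], [0, 0, 0], 50],
  [[0, 0, 0], [0, 0, 0], 50],
], grip_force=80)

```text
t: 23.65
tcp_pos: [0.4984, -0.1995, 0.3987]
orientation: [2.902, -0.247, -0.029]
force: [0.1, -0.3, -0.2]
width: 0.502
```

```bash
python3 -c "
from h import *; d(.489,-.2472,.323); d(.486,-.265,.245)"
```

```text
t 23.65 tcp [ 0.4984 -0.1995  0.3987] yaw -9.75 zdir [-0.039 -0.224 -0.974] F [ 0.1 -0.3 -0.2] w 0.502 tool delta [-0.0012  0.0301  0.0848]
t 23.65 tcp [ 0.4984 -0.1995  0.3987] yaw -9.75 zdir [-0.039 -0.224 -0.974] F [ 0.1 -0.3 -0.2] w 0.502 tool delta [-0.0011  0.0299  0.1649]
```

Tilt is as wanted (z along (-.04,-.22,-.97)).

Emit:
drive_tool([
  [[0, 0, 0], [-0.0006, 0.015, 0.015], 50],
  [[0, 0, 0], [-0.0006, 0.015, 0.025], 50],
  [[0, 0, 0], [0, 0, 0.025], 50],
  [[0, 0, 0], [0, 0, 0.025], 50],
  [[0, 0, 0], [0, 0, 0.015], 50],
  [[0, 0, 0], [0, 0, 0.01], 50],
  [[0, 0, 0], [0, 0, 0], 50],
  [[0, 0, 0], [0, 0, 0], 50],
])

```text
t: 24.45
tcp_pos: [0.4877, -0.2547, 0.2944]
orientation: [2.901, -0.249, -0.028]
force: [-0.1, -0.3, 0.5]
width: 0.503
```

```bash
python3 -c "
from h import *; d(.486,-.265,.245)
crop('scene',170,60,280,180,5,'pics/s20.png');crop('top',300,160,380,240,6,'pics/t20.png')"
```

```text
t 24.45 tcp [ 0.4877 -0.2547  0.2944] yaw -9.79 zdir [-0.038 -0.225 -0.974] F [-0.1 -0.3  0.5] w 0.503 tool delta [ 0.0001 -0.0011  0.0505]
```

View pics/s20.png

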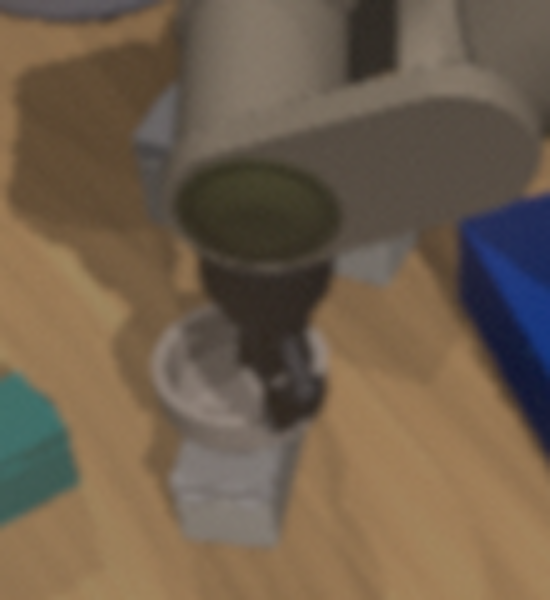

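View pics/t20.png

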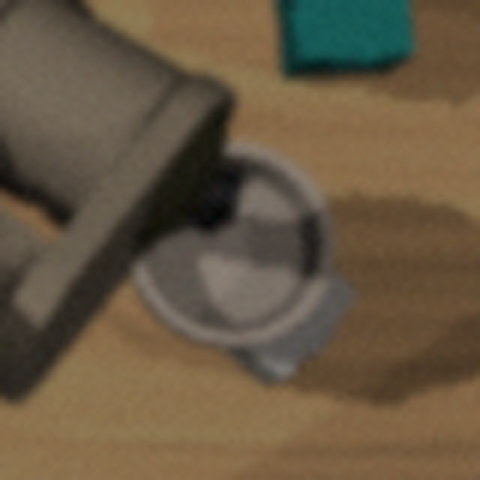

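One finger is inside the rim, at (215,205) in the top crop, and the other outside. Continuing down.

Emit:
drive_tool([
  [[0, 0, 0], [0, -0.001, 0.012], 50],
  [[0, 0, 0], [0, 0, 0.014], 50],
  [[0, 0, 0], [0, 0, 0.012], 50],
  [[0, 0, 0], [0, 0, 0.008], 50],
  [[0, 0, 0], [0, 0, 0.004], 50],
  [[0, 0, 0], [0, 0, 0], 50],
  [[0, 0, 0], [0, 0, 0], 50],
  [[0, 0, 0], [0, 0, 0], 40],
])

```text
t: 25.35
tcp_pos: [0.4855, -0.2654, 0.2455]
orientation: [2.901, -0.25, -0.028]
force: [-0.7, -0.3, 0.2]
width: 0.401
```

```bash
python3 -c "
from h import *; d(.486,-.265,.245)
crop('scene',170,60,280,180,5,'pics/s21.png');crop('top',300,160,380,240,6,'pics/t21.png')"
```

```text
t 25.35 tcp [ 0.4855 -0.2654  0.2455] yaw -9.84 zdir [-0.038 -0.226 -0.973] F [-0.7 -0.3  0.2] w 0.401 tool delta [ 0.0004 -0.0006  0.0004]
```

View pics/s21.png

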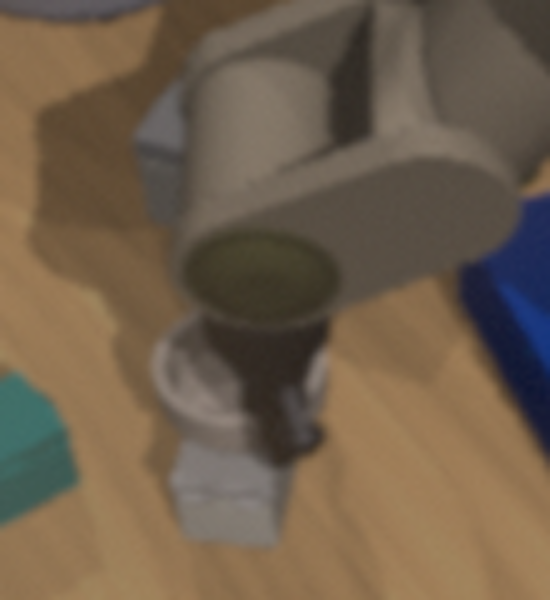

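View pics/t21.png

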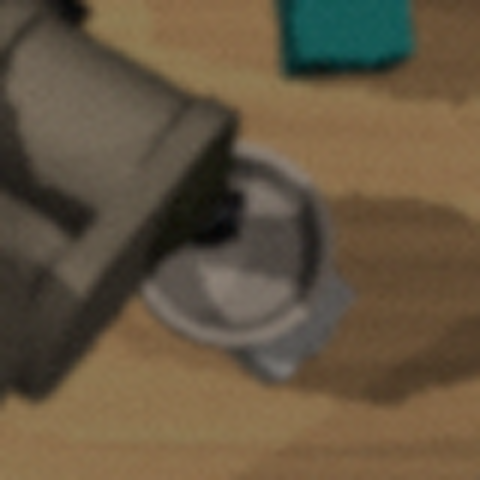

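Fingers are in place with no force. Closing slowly.

Emit:
drive_tool([
  [[0, 0, 0], [0, 0, 0], 34],
  [[0, 0, 0], [0, 0, 0], 28],
  [[0, 0, 0], [0, 0, 0], 23],
  [[0, 0, 0], [0, 0, 0], 19],
  [[0, 0, 0], [0, 0, 0], 15],
  [[0, 0, 0], [0, 0, 0], 12],
  [[0, 0, 0], [0, 0, 0], 9],
  [[0, 0, 0], [0, 0, 0], 6],
], grip_force=80)

```text
t: 26.25
tcp_pos: [0.4853, -0.2652, 0.2445]
orientation: [2.902, -0.25, -0.031]
force: [0.0, 0.3, -4.3]
width: 0.075
```

Emit:
drive_tool([
  [[0, 0, 0], [0, 0, 0], 3],
  [[0, 0, 0], [0, 0, 0], 0],
  [[0, 0, 0], [0, 0, 0], 0],
  [[0, 0, 0], [0, 0, 0], 0],
  [[0, 0, 0], [0, 0, 0], 0],
  [[0, 0, 0], [0, 0, 0], 0],
  [[0, 0, 0], [0, 0, 0], 0],
  [[0, 0, 0], [0, 0, 0], 0],
])

```text
t: 27.05
tcp_pos: [0.4854, -0.2654, 0.245]
orientation: [2.901, -0.25, -0.029]
force: [-0.2, 0.4, -3.0]
width: 0.074
```

```bash
python3 -c "
from h import *; d(.486,-.265,.245)
crop('scene',170,60,280,180,5,'pics/s22.png');crop('top',300,160,380,240,6,'pics/t22.png')"
```

```text
t 27.05 tcp [ 0.4854 -0.2654  0.245 ] yaw -9.85 zdir [-0.039 -0.225 -0.974] F [-0.2  0.4 -3. ] w 0.074 tool delta [ 0.0005 -0.0005 -0.0001]
```

View pics/s22.png

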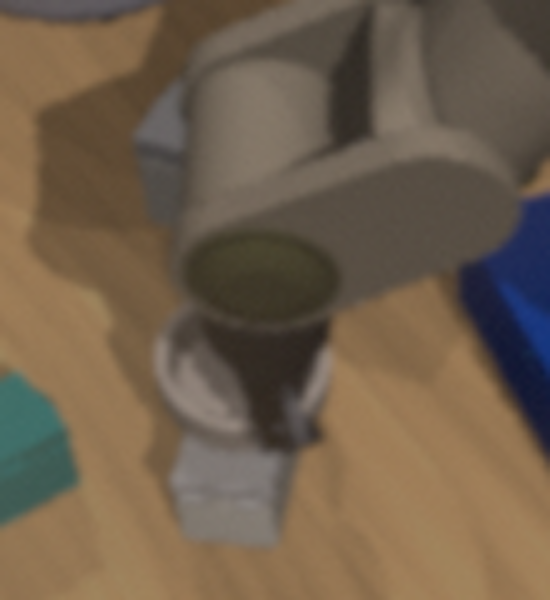

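View pics/t22.png

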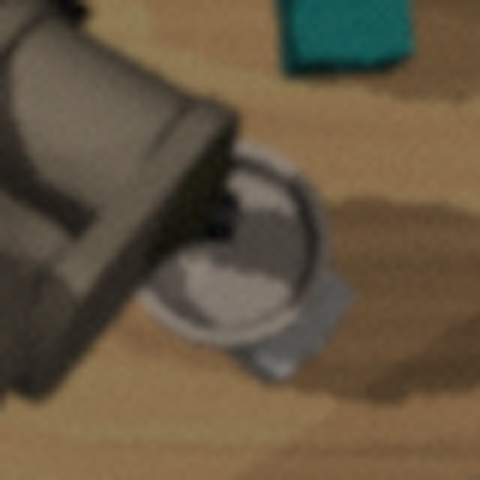

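The measured width is 6.3 mm, and Fz is -3, about the dish's weight. The dish seems to have tilted to line up with the pads, so I'll look closer.

```bash
python3 -c "
from h import *
g=lambda b:np.clip((b/255.)**.55*290,0,255).astype(np.uint8)
a=imaging.get_image('top');b=imaging.get_image('scene')
crop('scene',190,110,250,175,9,'pics/s23.png',g(b));crop('top',310,170,370,230,9,'pics/t23.png',g(a))"
```

```text
(no output)
```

View pics/s23.png

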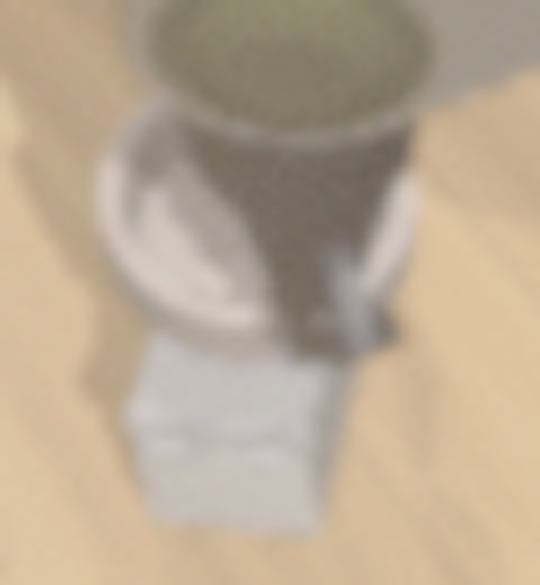

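View pics/t23.png

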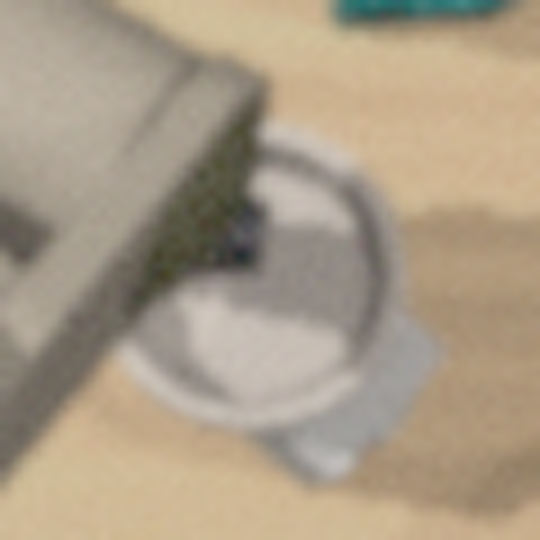

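The dish tilted about 13° to match the pads, so the gripped wall is effectively vertical. I'll lift it straight up, then turn the tool back to vertical, which should level the dish, and check.

Emit:
drive_tool([
  [[0, 0, 0], [0, 0.0007, -0.003], 0],
  [[0, 0, 0], [0, 0.0016, -0.007], 0],
  [[0, 0, 0], [0, 0.003, -0.013], 0],
  [[0, 0, 0], [0, 0.0045, -0.019], 0],
  [[0, 0, 0], [0, 0.0045, -0.019], 0],
  [[0, 0, 0], [0, 0.0045, -0.019], 0],
  [[0, 0, 0], [0, 0.003, -0.013], 0],
  [[0, 0, 0], [0, 0, 0], 0],
])

```text
t: 28.05
tcp_pos: [0.4855, -0.2654, 0.3429]
orientation: [2.899, -0.25, -0.024]
force: [0.9, 0.1, -4.1]
width: 0.07
```

Emit:
drive_tool([
  [[2.2, 0, 0], [0, 0, 0], 0],
  [[3.3, 0, 0], [0, 0, 0], 0],
  [[3.3, 0, 0], [0, 0, 0], 0],
  [[2.2, 0, 0], [0, 0, 0], 0],
  [[2.2, 0, 0], [0, 0, 0], 0],
  [[0, 0, 0], [0, 0, 0], 0],
  [[0, 0, 0], [0, 0, 0], 0],
  [[0, 0, 0], [0, 0, 0], 0],
])

```text
t: 28.85
tcp_pos: [0.4854, -0.2653, 0.3404]
orientation: [3.129, -0.269, -0.001]
force: [0.9, -0.5, -4.2]
width: 0.074
```

```bash
python3 -c "
from h import *
d(.47,0,.38)
g=lambda b:np.clip((b/255.)**.55*290,0,255).astype(np.uint8)
a=imaging.get_image('top');b=imaging.get_image('scene')
crop('scene',180,50,280,180,5,'pics/s24.png',g(b));crop('top',300,150,380,230,6,'pics/t24.png',g(a))"
```

```text
t 28.85 tcp [ 0.4854 -0.2653  0.3404] yaw -9.84 zdir [-0.    -0.001 -1.   ] F [ 0.9 -0.5 -4.2] w 0.074 tool delta [-0.0605 -0.2588 -0.0398]
```

View pics/s24.png

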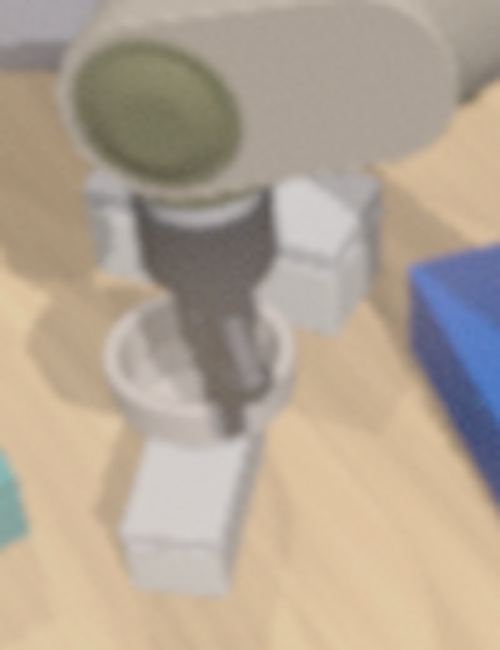

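View pics/t24.png

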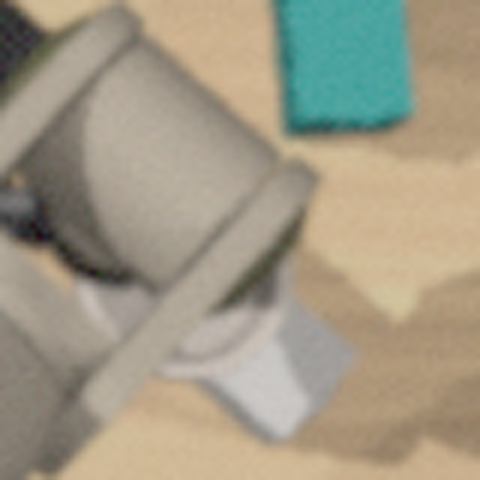

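The dish hangs about level, held with its weight on the tool (-4 N). Next I'll carry it to the trivet, raised so it clears the jars. TCP target is (.469,.398).

Emit:
drive_tool([
  [[0, 0, 0], [0, 0, -0.01], 0],
  [[0, 0, 0], [-0.001, -0.006, -0.02], 0],
  [[0, 0, 0], [-0.003, -0.015, -0.01], 0],
  [[0, 0, 0], [-0.005, -0.025, 0], 0],
  [[0, 0, 0], [-0.006, -0.03, 0], 0],
  [[0, 0, 0], [-0.006, -0.03, 0], 0],
  [[0, 0, 0], [-0.006, -0.03, 0], 0],
  [[0, 0, 0], [-0.006, -0.03, 0], 0],
])

```text
t: 29.75
tcp_pos: [0.4808, -0.0942, 0.3811]
orientation: [3.13, -0.269, 0.001]
force: [0.3, -0.2, -3.9]
width: 0.075
```

Emit:
drive_tool([
  [[0, 0, 0], [-0.006, -0.03, 0], 0],
  [[0, 0, 0], [-0.006, -0.03, 0], 0],
  [[0, 0, 0], [-0.006, -0.03, 0], 0],
  [[0, 0, 0], [-0.006, -0.03, 0], 0],
  [[0, 0, 0], [-0.006, -0.03, 0], 0],
  [[0, 0, 0], [-0.006, -0.03, 0], 0],
  [[0, 0, 0], [-0.006, -0.03, 0], 0],
  [[0, 0, 0], [-0.006, -0.03, 0], 0],
])

```text
t: 30.55
tcp_pos: [0.4742, 0.1503, 0.3812]
orientation: [-3.13, 0.269, -0.002]
force: [0.4, -0.2, -4.2]
width: 0.071
```

```bash
python3 -c "
from h import *
d(.469,.398,.3704)"
```

```text
t 30.55 tcp [0.4742 0.1503 0.3812] yaw -9.82 zdir [ 0.001  0.    -1.   ] F [ 0.4 -0.2 -4.2] w 0.071 tool delta [-0.0473 -0.2432  0.0108]
```

Emit:
drive_tool([
  [[0, 0, 0], [-0.006, -0.03, 0], 0],
  [[0, 0, 0], [-0.006, -0.03, 0], 0],
  [[0, 0, 0], [-0.006, -0.03, 0], 0],
  [[0, 0, 0], [-0.006, -0.03, 0], 0],
  [[0, 0, 0], [-0.006, -0.03, 0], 0],
  [[0, 0, 0], [-0.006, -0.03, 0], 0],
  [[0, 0, 0], [-0.005, -0.027, 0], 0],
  [[0, 0, 0], [-0.004, -0.02, 0], 0],
])

```text
t: 31.35
tcp_pos: [0.4684, 0.3819, 0.381]
orientation: [-3.13, 0.267, -0.001]
force: [0.5, 0.1, -4.1]
width: 0.072
```

Emit:
drive_tool([
  [[0, 0, 0], [-0.002, -0.01, 0.005], 0],
  [[0, 0, 0], [0, -0.005, 0.015], 0],
  [[0, 0, 0], [0, 0, 0.02], 0],
  [[0, 0, 0], [0, 0, 0.02], 0],
  [[0, 0, 0], [0, 0, 0.02], 0],
  [[0, 0, 0], [0, 0, 0.02], 0],
  [[0, 0, 0], [0, 0, 0.01], 0],
  [[0, 0, 0], [0, 0, 0], 0],
])

```text
t: 32.15
tcp_pos: [0.4698, 0.3947, 0.2695]
orientation: [3.128, -0.27, -0.003]
force: [-0.7, -0.6, -3.7]
width: 0.073
```

```bash
python3 -c "
from h import *
d(.469,.398,.23)
g=lambda b:np.clip((b/255.)**.55*290,0,255).astype(np.uint8)
a=imaging.get_image('top');b=imaging.get_image('scene')
crop('scene',290,230,420,384,4,'pics/s25.png',g(b));crop('top',90,150,190,250,5,'pics/t25.png',g(a))"
```

```text
t 32.15 tcp [0.4698 0.3947 0.2695] yaw -9.85 zdir [-0.002 -0.001 -1.   ] F [-0.7 -0.6 -3.7] w 0.073 tool delta [-0.0013 -0.0032  0.0395]
```

View pics/s25.png

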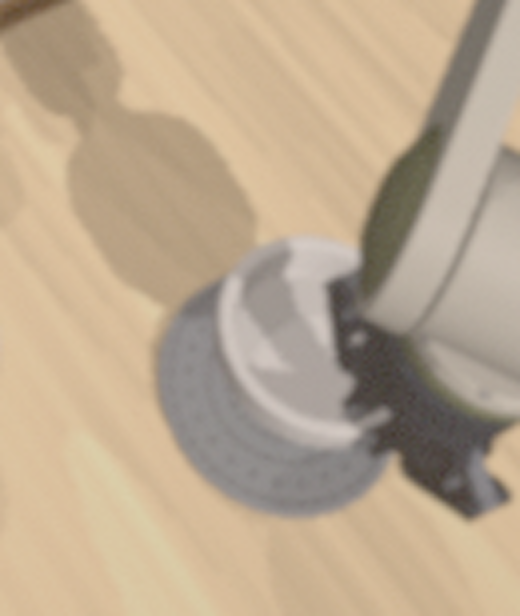

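View pics/t25.png

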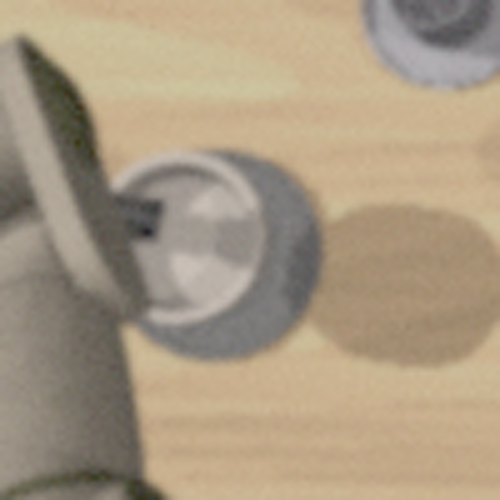

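The dish hangs over the trivet about level, with a thin even strip of outer wall showing. Rim centre is about (180,238) in the top crop. Checking offset to the trivet.

```bash
python3 -c "
from h import *
print(onz('top',90+180/5-.4,150+238/5-.4,.118))
print('predicted', .4698-.053*.171,.3947-.053*.985)
# scene: predicted level rim outline for comparison of extremes
c=np.array([.4607,.3425,.118]);P=np.array([proj('scene',c+.057*np.array([np.cos(t),np.sin(t),0])) for t in np.linspace(0,6.28,60)])
P=(P-[290,230])*4; print(P.min(0),P.max(0))
# trivet edges in these crops: left157 bottom 517; top crop right 322 top150 bottom 360
c=np.array([.46,.346,.008])
for n,o,s in(('scene',(290,230),4),('top',(90,150),5)):
    P=np.array([proj(n,c+.075*np.array([np.cos(t),np.sin(t),0])) for t in np.linspace(0,6.28,90)]); P=(P-o)*s;print(n,P.min(0),P.max(0))
"
```

```text
[0.45936651 0.34278634 0.118     ]
predicted 0.460737 0.342495
[216.3461799  229.32885494] [423.51952127 434.88145855]
scene [156.41940274 265.46590231] [400.48344886 514.0227678 ]
top [110.19674308 149.97984721] [325.84110291 363.72211343]
```

Predicted and observed outlines agree, so the dish is level and centred to about 4 mm. Lowering.

Emit:
drive_tool([
  [[0, 0, 0], [-0.001, -0.003, 0.008], 0],
  [[0, 0, 0], [0, 0, 0.012], 0],
  [[0, 0, 0], [0, 0, 0.012], 0],
  [[0, 0, 0], [0, 0, 0.008], 0],
  [[0, 0, 0], [0, 0, 0.005], 0],
  [[0, 0, 0], [0, 0, 0.003], 0],
  [[0, 0, 0], [0, 0, 0], 0],
  [[0, 0, 0], [0, 0, 0], 0],
])

```text
t: 33.05
tcp_pos: [0.4697, 0.3981, 0.2229]
orientation: [-3.13, 0.269, -0.001]
force: [-0.4, 0.1, -3.4]
width: 0.076
```

Emit:
drive_tool([
  [[0, 0, 0], [0, 0, 0.002], 0],
  [[0, 0, 0], [0, 0, 0.002], 0],
  [[0, 0, 0], [0, 0, 0.002], 0],
  [[0, 0, 0], [0, 0, 0.001], 0],
  [[0, 0, 0], [0, 0, 0.001], 0],
  [[0, 0, 0], [0, 0, 0], 0],
  [[0, 0, 0], [0, 0, 0], 0],
  [[0, 0, 0], [0, 0, 0], 0],
])

```text
t: 33.85
tcp_pos: [0.4697, 0.3981, 0.2146]
orientation: [-3.13, 0.269, -0.0]
force: [0.7, 0.2, -3.0]
width: 0.072
```

```bash
python3 -c "
from h import *
d(.469,.398,.2005)
g=lambda b:np.clip((b/255.)**.55*290,0,255).astype(np.uint8)
b=imaging.get_image('scene')
crop('scene',310,270,400,370,6,'pics/s26.png',g(b))"
```

```text
t 33.85 tcp [0.4697 0.3981 0.2146] yaw -9.84 zdir [ 0.  0. -1.] F [ 0.7  0.2 -3. ] w 0.072 tool delta [-0.0006  0.0002  0.0141]
```

View pics/s26.png

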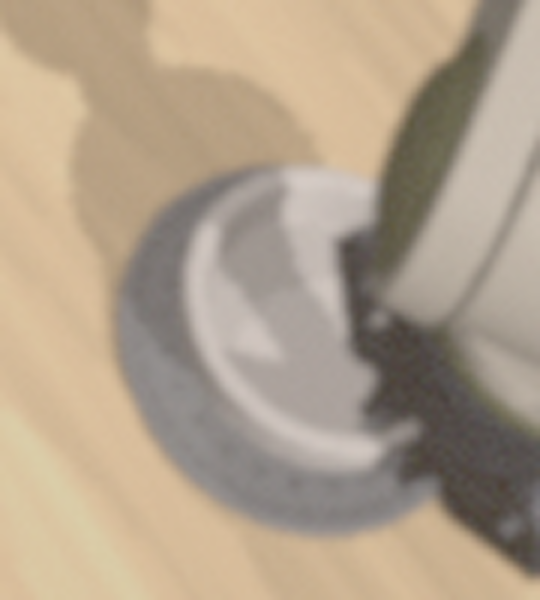

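Still about 14 mm by estimate. Stepping down slowly.

Emit:
drive_tool([
  [[0, 0, 0], [0, 0, 0.002], 0],
  [[0, 0, 0], [0, 0, 0.002], 0],
  [[0, 0, 0], [0, 0, 0.002], 0],
  [[0, 0, 0], [0, 0, 0.001], 0],
  [[0, 0, 0], [0, 0, 0.001], 0],
  [[0, 0, 0], [0, 0, 0], 0],
  [[0, 0, 0], [0, 0, 0], 0],
  [[0, 0, 0], [0, 0, 0], 0],
])

```text
t: 34.7
tcp_pos: [0.4697, 0.3981, 0.2066]
orientation: [-3.13, 0.27, -0.0]
force: [0.1, -0.4, -3.5]
width: 0.075
```

Emit:
drive_tool([
  [[0, 0, 0], [0, 0, 0.001], 0],
  [[0, 0, 0], [0, 0, 0.001], 0],
  [[0, 0, 0], [0, 0, 0.001], 0],
  [[0, 0, 0], [0, 0, 0], 0],
  [[0, 0, 0], [0, 0, 0], 0],
  [[0, 0, 0], [0, 0, 0], 0],
  [[0, 0, 0], [0, 0, 0], 0],
  [[0, 0, 0], [0, 0, 0], 0],
])

```text
t: 35.5
tcp_pos: [0.4696, 0.3981, 0.2036]
orientation: [-3.13, 0.27, -0.0]
force: [-0.6, -0.4, -4.0]
width: 0.073
```

Emit:
drive_tool([
  [[0, 0, 0], [0, 0, 0.001], 0],
  [[0, 0, 0], [0, 0, 0.001], 0],
  [[0, 0, 0], [0, 0, 0], 0],
  [[0, 0, 0], [0, 0, 0], 0],
  [[0, 0, 0], [0, 0, 0], 0],
  [[0, 0, 0], [0, 0, 0], 0],
  [[0, 0, 0], [0, 0, 0], 0],
  [[0, 0, 0], [0, 0, 0], 0],
])

```text
t: 36.3
tcp_pos: [0.4698, 0.3982, 0.2019]
orientation: [-3.129, 0.269, -0.001]
force: [-0.1, 4.0, 3.9]
width: 0.076
```

Emit:
drive_tool([
  [[0, 0, 0], [0, 0, 0.001], 0],
  [[0, 0, 0], [0, 0, 0.001], 0],
  [[0, 0, 0], [0, 0, 0], 0],
  [[0, 0, 0], [0, 0, 0], 0],
  [[0, 0, 0], [0, 0, 0], 0],
  [[0, 0, 0], [0, 0, 0], 0],
  [[0, 0, 0], [0, 0, 0], 0],
  [[0, 0, 0], [0, 0, 0], 0],
])

```text
t: 37.1
tcp_pos: [0.4698, 0.3985, 0.2007]
orientation: [-3.128, 0.269, -0.003]
force: [-0.7, 6.1, 10.3]
width: 0.071
```

Contact (about 14 N net). Opening gently.

Emit:
drive_tool([
  [[0, 0, 0], [0, 0, 0], 8],
  [[0, 0, 0], [0, 0, 0], 9],
  [[0, 0, 0], [0, 0, 0], 11],
  [[0, 0, 0], [0, 0, 0], 14],
  [[0, 0, 0], [0, 0, 0], 20],
  [[0, 0, 0], [0, 0, 0], 28],
  [[0, 0, 0], [0, 0, 0], 36],
  [[0, 0, 0], [0, 0, 0], 40],
], grip_force=20)

```text
t: 37.9
tcp_pos: [0.4696, 0.398, 0.1995]
orientation: [3.13, -0.27, -0.0]
force: [-0.5, -0.5, 1.5]
width: 0.399
```

```bash
python3 -c "
from h import *
d(.469,.398,.2005)
g=lambda b:np.clip((b/255.)**.55*290,0,255).astype(np.uint8)
b=imaging.get_image('scene')
crop('scene',310,270,400,370,6,'pics/s27.png',g(b))"
```

```text
t 37.9 tcp [0.4696 0.398  0.1995] yaw -9.85 zdir [-0. -0. -1.] F [-0.5 -0.5  1.5] w 0.399 tool delta [-0.0006  0.0001 -0.001 ]
```

View pics/s27.png

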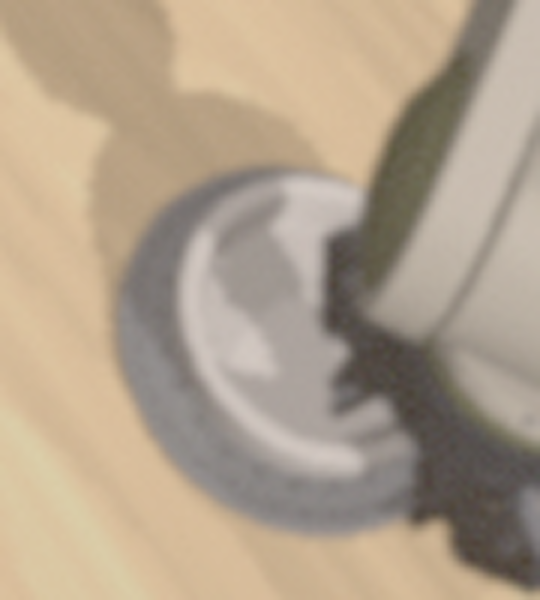

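Released, and the dish sits on the trivet. Lifting clear, then heading for the bin with a turn of -58° about tool z.

Emit:
drive_tool([
  [[0, 0, 0], [0, 0, -0.004], 40],
  [[0, 0, 0], [0, 0, -0.01], 40],
  [[0, 0, 0], [0, 0, -0.02], 40],
  [[0, 0, 0], [0, 0, -0.03], 40],
  [[0, 0, 0], [0, 0, -0.03], 40],
  [[0, 0, 0], [0, 0, -0.03], 60],
  [[0, 0, 0], [0, 0, -0.03], 80],
  [[0, 0, 0], [0, 0, -0.02], 100],
])

```text
t: 38.75
tcp_pos: [0.4693, 0.3979, 0.377]
orientation: [-3.128, 0.269, -0.005]
force: [0.6, 0.8, 0.1]
width: 0.89
```

Emit:
drive_tool([
  [[0, 0, 0], [0.006, 0.03, 0], 100],
  [[0, 0, 0], [0.006, 0.035, 0], 100],
  [[0, 0, 0], [0.007, 0.04, 0], 100],
  [[0, 0, 0], [0.007, 0.04, 0], 100],
  [[0, 0, 0], [0.007, 0.04, 0], 100],
  [[0, 0, 0], [0.007, 0.04, 0], 100],
  [[0, 0, 0], [0.007, 0.04, 0], 100],
  [[0, 0, 0], [0.007, 0.04, 0], 100],
])

```text
t: 39.55
tcp_pos: [0.4702, 0.0868, 0.3746]
orientation: [-3.13, 0.269, -0.002]
force: [0.1, 0.4, -0.0]
width: 0.997
```

Emit:
drive_tool([
  [[0, 0, 0], [0.007, 0.04, 0], 100],
  [[0, 0, 0], [0.007, 0.04, 0], 100],
  [[0, 0, -8], [0, 0, 0], 100],
  [[0, 0, -8], [0, 0, 0], 100],
  [[0, 0, -8], [0, 0, 0], 100],
  [[0, 0, -8], [0, 0, 0], 100],
  [[0, 0, -8], [0, 0, 0], 100],
  [[0, 0, -8], [0, 0, 0], 100],
])

```text
t: 40.35
tcp_pos: [0.4706, 0.0072, 0.3744]
orientation: [2.965, 1.035, 0.001]
force: [-0.6, 1.0, -0.3]
width: 1.0
```

```bash
python3 -c "
from h import *
d(.472,-.350,.35)
g=lambda b:np.clip((b/255.)**.55*290,0,255).astype(np.uint8)
a=imaging.get_image('top');b=imaging.get_image('scene')
crop('scene',220,200,400,370,4,'pics/s28.png',g(b));crop('top',90,110,220,250,4,'pics/t28.png',g(a))
crop('scene',150,70,270,170,6,'pics/s29.png',g(b));crop('top',300,150,380,240,6,'pics/t29.png',g(a))"
```

```text
t 40.35 tcp [0.4706 0.0072 0.3744] yaw 38.49 zdir [ 0.001 -0.    -1.   ] F [-0.6  1.  -0.3] w 1.0 tool delta [-0.2212  0.2804  0.0246]
```

View pics/s28.png

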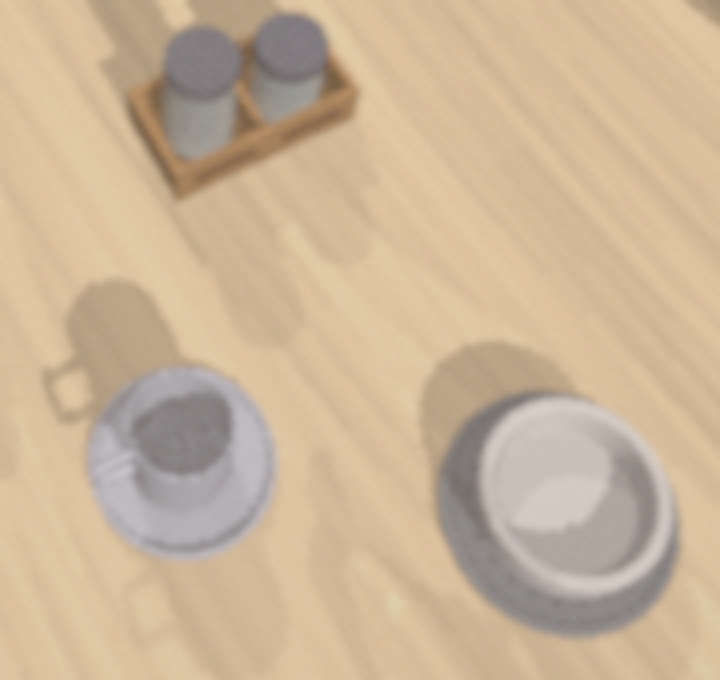

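View pics/t28.png

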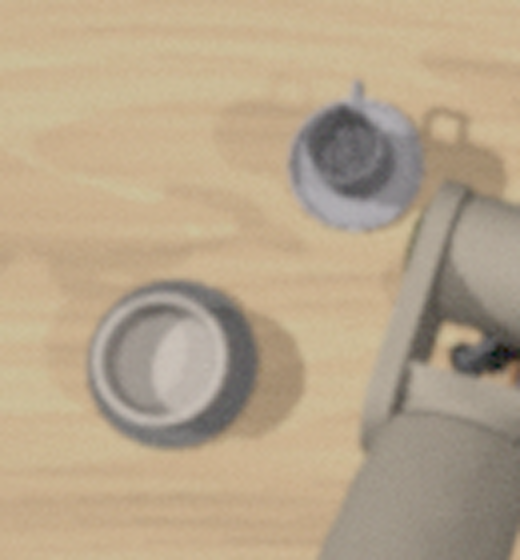

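View pics/s29.png

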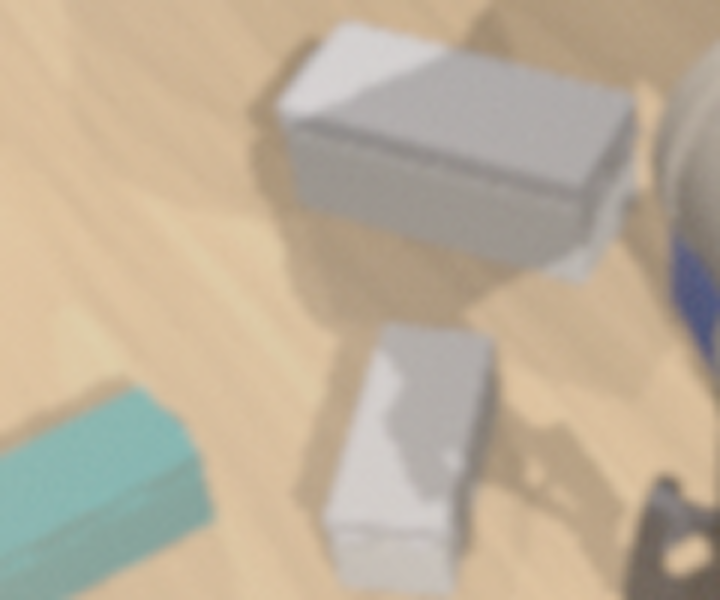

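View pics/t29.png

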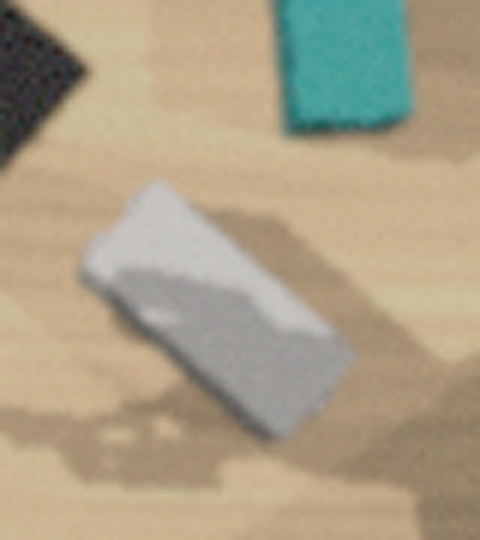

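The dish is on the trivet and both jars and the sifter are standing. The bin's lid is now fully visible (top crop corners (162,180), (355,352), (275,437), (85,265); scene crop (385,325), (495,340), (450,530), (327,517)). Measuring.

```bash
python3 -c "
from h import *
T=lambda x,y:(90+x/4-.375,110+y/4-.375); S=lambda x,y:(220+x/4-.375,200+y/4-.375)
print('dish',onz('top',*T(159.5,358.5),.046)[:2],onz('scene',*S(576.5,495),.046)[:2],'trivet',onz('top',*T(173,363.5),.008)[:2])
for n,o,cs in(('top',(300,150),((162,180),(355,352),(275,437),(85,265))),('scene',(150,70),((385,325),(495,340),(450,530),(327,517)))):
    P=np.array([onz(n,o[0]+x/6-.42,o[1]+y/6-.42,.06)[:2] for x,y in cs]); print(n,P.round(4).tolist(),P.mean(0)); 
    E=[np.linalg.norm(P[i]-P[i-1]) for i in range(4)];print(np.round(E,4),[round(np.degrees(np.arctan2(*(P[i]-P[i-1])[::-1])),1) for i in range(4)])
"
```

```text
dish [0.46186684 0.35002477] [0.46117417 0.3495484 ] trivet [0.46247466 0.34873404]
top [[0.5445, -0.3183], [0.4493, -0.4271], [0.4004, -0.3822], [0.4947, -0.2752]] [ 0.47221092 -0.35067718]
[0.0658 0.1445 0.0664 0.1427] [np.float64(-40.9), np.float64(-131.2), np.float64(137.4), np.float64(48.6)]
scene [[0.4471, -0.4321], [0.3996, -0.3872], [0.4918, -0.2761], [0.5432, -0.3199]] [ 0.47043224 -0.353818  ]
[0.1478 0.0654 0.1444 0.0675] [np.float64(-130.6), np.float64(136.5), np.float64(50.3), np.float64(-40.4)]
```

The dish is centred on the trivet (about 1 mm). The bin is at (.4715,-.352), long axis 49°.

Emit:
drive_tool([
  [[0, 0, -5.2], [0, 0, 0], 100],
  [[0, 0, -5.2], [0, 0, 0], 100],
  [[0, 0, 0], [-0.025, 0.022, 0], 100],
  [[0, 0, 0], [-0.03, 0.026, 0], 100],
  [[0, 0, 0], [-0.03, 0.026, 0], 100],
  [[0, 0, 0], [-0.03, 0.026, 0], 100],
  [[0, 0, 0], [-0.03, 0.026, 0], 100],
  [[0, 0, 0], [-0.03, 0.026, 0], 100],
])

```text
t: 41.25
tcp_pos: [0.4685, -0.2262, 0.3742]
orientation: [2.866, 1.285, 0.001]
force: [0.7, -0.2, 0.1]
width: 1.002
```

Emit:
drive_tool([
  [[0, 0, 0], [-0.03, 0.026, 0], 100],
  [[0, 0, 0], [-0.03, 0.026, 0], 100],
  [[0, 0, 0], [-0.025, 0.022, 0], 100],
  [[0, 0, 0], [-0.01, 0.01, 0], 100],
  [[0, 0, 0], [0, 0, 0], 100],
  [[0, 0, 0], [0, 0, 0], 100],
  [[0, 0, 0], [0, 0, 0], 100],
  [[0, 0, 0], [0, 0, 0], 100],
])

```text
t: 42.05
tcp_pos: [0.4693, -0.3502, 0.3739]
orientation: [2.863, 1.293, 0.0]
force: [-0.0, 0.4, 0.9]
width: 0.999
```

```bash
python3 -c "
from h import *
d(.4715,-.352,.195)"
```

```text
t 42.05 tcp [ 0.4693 -0.3502  0.3739] yaw 48.62 zdir [ 0. -0. -1.] F [-0.   0.4  0.9] w 0.999 tool delta [1.000e-04 2.800e-03 1.789e-01]
```

Emit:
drive_tool([
  [[0, 0, 0], [0, 0.0028, 0.02], 100],
  [[0, 0, 0], [0, 0, 0.03], 100],
  [[0, 0, 0], [0, 0, 0.03], 100],
  [[0, 0, 0], [0, 0, 0.02], 100],
  [[0, 0, 0], [0, 0, 0.015], 100],
  [[0, 0, 0], [0, 0, 0.005], 100],
  [[0, 0, 0], [0, 0, 0], 100],
  [[0, 0, 0], [0, 0, 0], 100],
])

```text
t: 42.85
tcp_pos: [0.4713, -0.3532, 0.2545]
orientation: [2.862, 1.291, 0.001]
force: [-1.0, 0.8, 0.8]
width: 1.0
```

```bash
python3 -c "
from h import *
d(.4715,-.352,.195)
g=lambda b:np.clip((b/255.)**.55*290,0,255).astype(np.uint8)
a=imaging.get_image('top');b=imaging.get_image('scene')
crop('scene',160,60,270,180,5,'pics/s30.png',g(b));crop('top',300,150,380,240,6,'pics/t30.png',g(a))"
```

```text
t 42.85 tcp [ 0.4713 -0.3532  0.2545] yaw 48.57 zdir [ 0.001 -0.001 -1.   ] F [-1.   0.8  0.8] w 1.0 tool delta [ 0.001  -0.0008  0.0595]
```

View pics/s30.png

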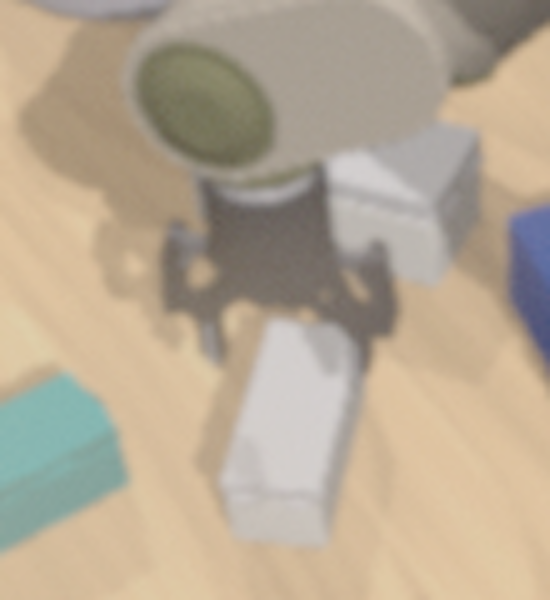

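View pics/t30.png

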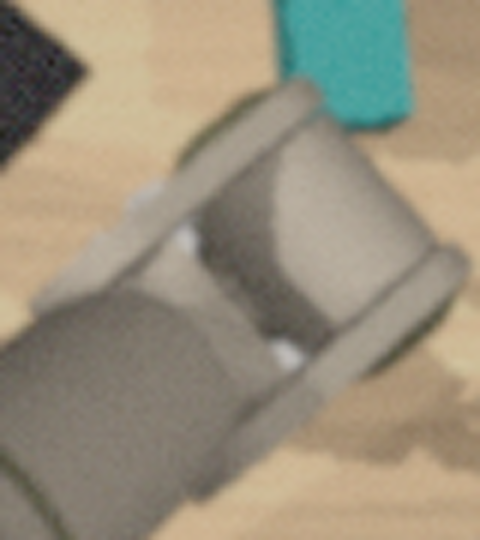

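The fingers at (212,355) and (365,350) straddle the lid symmetrically. Going down and closing.

Emit:
drive_tool([
  [[0, 0, 0], [0.001, -0.0008, 0.01], 100],
  [[0, 0, 0], [0, 0, 0.012], 100],
  [[0, 0, 0], [0, 0, 0.012], 100],
  [[0, 0, 0], [0, 0, 0.012], 100],
  [[0, 0, 0], [0, 0, 0.008], 100],
  [[0, 0, 0], [0, 0, 0.004], 100],
  [[0, 0, 0], [0, 0, 0], 100],
  [[0, 0, 0], [0, 0, 0], 95],
], grip_force=50)

```text
t: 43.75
tcp_pos: [0.4713, -0.3522, 0.1958]
orientation: [2.863, 1.292, 0.0]
force: [0.4, -0.8, -0.5]
width: 0.948
```

Emit:
drive_tool([
  [[0, 0, 0], [0, 0, 0], 90],
  [[0, 0, 0], [0, 0, 0], 86],
  [[0, 0, 0], [0, 0, 0], 83],
  [[0, 0, 0], [0, 0, 0], 80],
  [[0, 0, 0], [0, 0, 0], 77],
  [[0, 0, 0], [0, 0, 0], 72],
  [[0, 0, 0], [0, 0, 0], 65],
  [[0, 0, 0], [0, 0, 0], 60],
])

```text
t: 44.55
tcp_pos: [0.4714, -0.3523, 0.1963]
orientation: [2.862, 1.291, 0.001]
force: [1.1, -1.6, 4.8]
width: 0.765
```

```bash
python3 -c "
from h import *
d(.4715,-.352,.195)"
```

```text
t 44.55 tcp [ 0.4714 -0.3523  0.1963] yaw 48.56 zdir [ 0.001 -0.001 -1.   ] F [ 1.1 -1.6  4.8] w 0.765 tool delta [ 0.0003 -0.0001  0.0013]
```

Gripped (65 mm). Lifting and moving to the mat at (.639,-.197), 50.5°.

Emit:
drive_tool([
  [[0, 0, 0], [0, 0, -0.003], 60],
  [[0, 0, 0], [0, 0, -0.008], 60],
  [[0, 0, 0], [0, 0, -0.015], 60],
  [[0, 0, 0], [0, 0, -0.02], 60],
  [[0, 0, 0], [0, 0, -0.02], 60],
  [[0, 0, 0], [0, 0, -0.01], 60],
  [[0, 0, -2], [0, 0, 0], 60],
  [[0, 0, 0], [0, 0, 0], 60],
])

```text
t: 45.35
tcp_pos: [0.471, -0.3519, 0.2714]
orientation: [-2.84, -1.342, 0.0]
force: [-0.3, 0.2, -4.7]
width: 0.764
```

```bash
python3 -c "
from h import *
d(.639,-.197,.273)
g=lambda b:np.clip((b/255.)**.55*290,0,255).astype(np.uint8)
b=imaging.get_image('scene')
crop('scene',150,60,270,240,4,'pics/s31.png',g(b))
a=imaging.get_image('top');crop('top',250,115,380,240,4,'pics/t31.png',g(a))"
```

```text
t 45.35 tcp [ 0.471  -0.3519  0.2714] yaw 50.57 zdir [-0.001  0.001 -1.   ] F [-0.3  0.2 -4.7] w 0.764 tool delta [ 0.2263  0.0314 -0.0016]
```

View pics/s31.png

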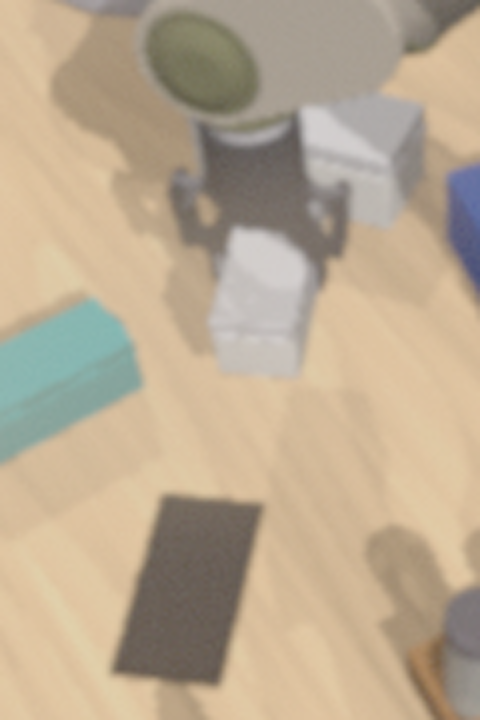

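View pics/t31.png

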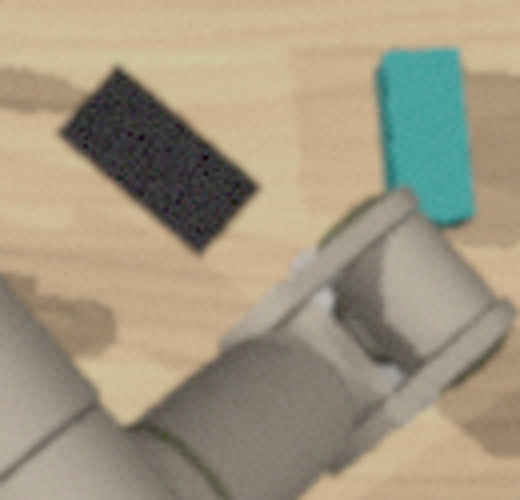

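The bin is held level above the counter. The mat's corners are clear in both views, so I'm checking them.

```bash
python3 -c "
from h import *
for n,o,cs in(('top',(250,115),((118,66),(260,187),(203,254),(58,131))),('scene',(150,60),((163,495),(263,504),(220,684),(113,672)))):
    P=np.array([onz(n,o[0]+x/4-.375,o[1]+y/4-.375,.004)[:2] for x,y in cs]); print(n,P.mean(0)); 
    E=[np.linalg.norm(P[i]-P[i-1]) for i in range(4)];print(np.round(E,4),[round(np.degrees(np.arctan2(*(P[i]-P[i-1])[::-1])),1) for i in range(4)])
"
```

```text
top [ 0.64151643 -0.19404175]
[0.0801 0.1666 0.0789 0.1689] [np.float64(-40.6), np.float64(-129.9), np.float64(141.1), np.float64(50.4)]
scene [ 0.63967403 -0.19561368]
[0.1657 0.0826 0.1668 0.0815] [np.float64(-129.2), np.float64(141.2), np.float64(50.5), np.float64(-39.6)]
```

Emit:
drive_tool([
  [[0, 0, 0], [0.012, 0.002, 0], 60],
  [[0, 0, 0], [0.025, 0.003, 0], 60],
  [[0, 0, 0], [0.035, 0.005, 0], 60],
  [[0, 0, 0], [0.035, 0.005, 0], 60],
  [[0, 0, 0], [0.035, 0.005, 0], 60],
  [[0, 0, 0], [0.035, 0.005, 0], 60],
  [[0, 0, 0], [0.03, 0.004, 0], 60],
  [[0, 0, 0], [0.02, 0.002, 0], 60],
])

```text
t: 46.25
tcp_pos: [0.641, -0.1938, 0.2709]
orientation: [-2.839, -1.343, 0.0]
force: [0.3, -0.6, -4.1]
width: 0.759
```

Emit:
drive_tool([
  [[0, 0, 0], [0, 0, 0.005], 60],
  [[0, 0, 0], [0, 0, 0.012], 60],
  [[0, 0, 0], [0, 0, 0.012], 60],
  [[0, 0, 0], [0, 0, 0.01], 60],
  [[0, 0, 0], [0, 0, 0.008], 60],
  [[0, 0, 0], [0, 0, 0.003], 60],
  [[0, 0, 0], [0, 0, 0], 60],
  [[0, 0, 0], [0, 0, 0], 60],
])

```text
t: 47.05
tcp_pos: [0.6394, -0.1966, 0.222]
orientation: [2.84, 1.341, 0.001]
force: [-0.2, -0.2, -3.6]
width: 0.76
```

```bash
python3 -c "
from h import *
d(.64,-.1955,.2003)
g=lambda b:np.clip((b/255.)**.55*290,0,255).astype(np.uint8)
b=imaging.get_image('scene')
crop('scene',150,130,270,260,5,'pics/s32.png',g(b))"
```

```text
t 47.05 tcp [ 0.6394 -0.1966  0.222 ] yaw 50.55 zdir [ 0.001 -0.    -1.   ] F [-0.2 -0.2 -3.6] w 0.76 tool delta [ 0.0012 -0.0003  0.0217]
```

View pics/s32.png

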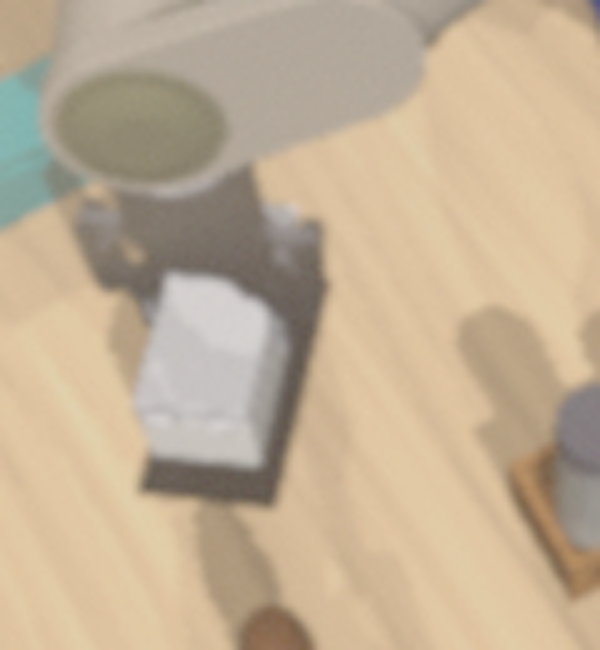

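The bin is aligned above the mat with about 22 mm to go. Lowering.

Emit:
drive_tool([
  [[0, 0, 0], [0.001, 0, 0.005], 60],
  [[0, 0, 0], [0, 0, 0.006], 60],
  [[0, 0, 0], [0, 0, 0.004], 60],
  [[0, 0, 0], [0, 0, 0.003], 60],
  [[0, 0, 0], [0, 0, 0.002], 60],
  [[0, 0, 0], [0, 0, 0.001], 60],
  [[0, 0, 0], [0, 0, 0], 60],
  [[0, 0, 0], [0, 0, 0], 60],
])

```text
t: 47.9
tcp_pos: [0.64, -0.1957, 0.2007]
orientation: [2.841, 1.341, 0.0]
force: [0.2, -0.0, -4.0]
width: 0.766
```

Emit:
drive_tool([
  [[0, 0, 0], [0, 0, 0.0005], 60],
  [[0, 0, 0], [0, 0, 0.0005], 60],
  [[0, 0, 0], [0, 0, 0], 60],
  [[0, 0, 0], [0, 0, 0], 60],
  [[0, 0, 0], [0, 0, 0], 60],
  [[0, 0, 0], [0, 0, 0], 60],
  [[0, 0, 0], [0, 0, 0], 60],
  [[0, 0, 0], [0, 0, 0], 60],
])

```text
t: 48.7
tcp_pos: [0.64, -0.1957, 0.2003]
orientation: [2.84, 1.341, 0.001]
force: [-3.3, 1.8, 6.1]
width: 0.767
```

Contact. Releasing and withdrawing upward.

Emit:
drive_tool([
  [[0, 0, 0], [0, 0, 0], 77],
  [[0, 0, 0], [0, 0, 0], 80],
  [[0, 0, 0], [0, 0, 0], 86],
  [[0, 0, 0], [0, 0, 0], 94],
  [[0, 0, 0], [0, 0, 0], 100],
  [[0, 0, 0], [0, 0, 0], 100],
  [[0, 0, 0], [0, 0, -0.005], 100],
  [[0, 0, 0], [0, 0, -0.01], 100],
])

```text
t: 49.5
tcp_pos: [0.6399, -0.1957, 0.2145]
orientation: [-2.84, -1.341, 0.001]
force: [0.3, 0.1, 0.2]
width: 1.004
```

Emit:
drive_tool([
  [[0, 0, 0], [0, 0, -0.02], 100],
  [[0, 0, 0], [0, 0, -0.03], 100],
  [[0, 0, 0], [0, 0, -0.03], 100],
  [[0, 0, 0], [0, 0, -0.03], 100],
  [[0, 0, 0], [-0.02, 0, -0.02], 100],
  [[0, 0, 0], [-0.03, 0, 0], 100],
  [[0, 0, 0], [-0.04, 0, 0], 100],
  [[0, 0, 0], [-0.04, 0, 0], 100],
])

```text
t: 50.3
tcp_pos: [0.5564, -0.2966, 0.3458]
orientation: [2.839, 1.342, 0.001]
force: [0.3, -1.0, -0.7]
width: 0.998
```

Emit:
drive_tool([
  [[0, 0, 0], [-0.04, 0, 0], 100],
  [[0, 0, 0], [-0.03, 0, 0], 100],
  [[0, 0, 0], [-0.02, 0, 0], 100],
  [[0, 0, 0], [0, 0, 0], 100],
  [[0, 0, 0], [0, 0, 0], 100],
  [[0, 0, 0], [0, 0, 0], 100],
  [[0, 0, 0], [0, 0, 0], 100],
  [[0, 0, 0], [0, 0, 0], 100],
])

```text
t: 51.1
tcp_pos: [0.5007, -0.365, 0.3446]
orientation: [2.84, 1.343, 0.0]
force: [0.2, -0.5, -0.2]
width: 0.999
```

```bash
python3 -c "
from h import *
d(.64,-.1955,.2003)
g=lambda b:np.clip((b/255.)**.55*290,0,255).astype(np.uint8)
b=imaging.get_image('scene');a=imaging.get_image('top')
crop('scene',150,160,400,370,3,'pics/s33.png',g(b));crop('top',100,110,330,250,3.4,'pics/t33.png',g(a))"
```

```text
t 51.1 tcp [ 0.5007 -0.365   0.3446] yaw 50.62 zdir [ 0. -0. -1.] F [ 0.2 -0.5 -0.2] w 0.999 tool delta [2.194e-01 2.000e-04 1.443e-01]
```

View pics/s33.png

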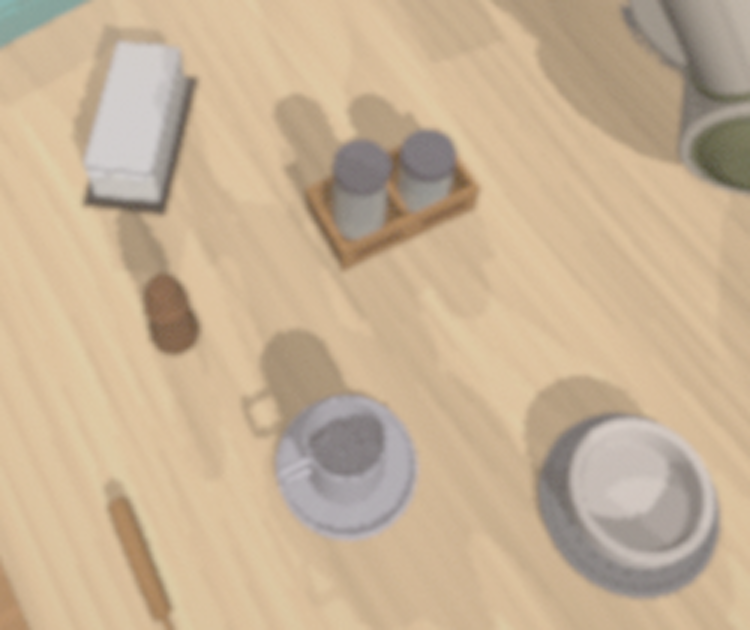

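View pics/t33.png

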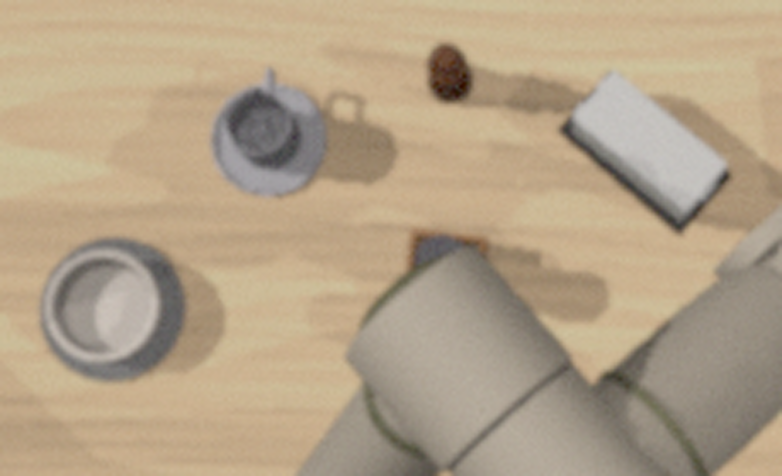

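All pieces are upright. Checking the bin lid centre from its corners (scene (120,42), (183,50), (154,176), (90,163); top (615,70), (728,172), (682,225), (570,118)) and the jar's cap.

```bash
python3 -c "
from h import *
for n,o,s,cs in(('top',(100,110),3.4,((615,70),(728,172),(682,225),(570,118))),('scene',(150,160),3,((120,42),(183,50),(154,176),(88,164)))):
    P=np.array([onz(n,o[0]+x/s-.36,o[1]+y/s-.36,.064)[:2] for x,y in cs]); print(n,P.mean(0)); 
    E=[np.linalg.norm(P[i]-P[i-1]) for i in range(4)];print(np.round(E,4),[round(np.degrees(np.arctan2(*(P[i]-P[i-1])[::-1])),1) for i in range(4)])
print('jar cap',onz('scene',150+361/3-.33,160+166/3-.33,.111),'nut',onz('scene',150+428/3-.33,160+153/3-.33,.086))
"
```

```text
top [ 0.63424673 -0.19361471]
[0.0676 0.1542 0.0714 0.1563] [np.float64(-41.0), np.float64(-131.6), np.float64(140.5), np.float64(47.0)]
scene [ 0.6374225  -0.19445121]
[0.1484 0.0668 0.1513 0.0656] [np.float64(-128.0), np.float64(138.5), np.float64(51.5), np.float64(-44.1)]
jar cap [0.50602961 0.00640737 0.111     ] nut [0.43647697 0.01571764 0.086     ]
```

The bin is about 4 mm off the mat centre and within 2° of its direction. The jar cap is about 2 mm off the compartment's middle. Handing in.

```bash
python3 -c "
from station import workorder
print(workorder.close_job())"
```

```text
the job is handed in; nothing more can be done
None
```

I moved all four pieces to their places in order, each upright and released, and handed the job in at about 51 s of the 131 s. No verdict is reported.

Last camera checks:

| Piece | Distance from its target | Tolerance |
|---|---|---|
| Jar, from the compartment's middle | about 2 mm | 11 mm each way |
| Sifter, from the saucer's middle | about 4 mm | 14 mm |
| Dish, from the trivet's middle | 1–2 mm | 15 mm |
| Bin, from the mat's middle | about 4 mm | 12 mm |

The bin lies within about 2° of the mat's length; 0.15 rad (8.6°) is allowed. The short jar and the pepper mill still stand upright; the short jar reads about 2 mm from its first measurement, and I did not re-measure the mill. The arm was clear, reading no contact force.

- **Dish tilt:** when I pinched the dish it tipped about 13° on the bin, because I had tilted the tool to match the flare of its wall. I levelled it in the air by turning the tool back upright. The view over the trivet agreed with a level dish, and it was set down with about 14 N.
- **Measurement disagreement:** for the sifter the two cameras differ by about 8 mm. The 4 mm above is taken from their average; the top view alone puts it about 9 mm off. For the bin they differ by 3–4 mm.

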